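Lock the lathe spindle with its bayonet pin

ROBOT

A 7-joint arm with a two-finger parallel gripper is mounted at the origin on the work surface. World frame = base frame: x ahead of the robot, y to its left, z up, the work surface at z = 0. Lengths are in m, angles in rad, forces in N, time in s.
With the tool pointing down it reaches from about 0.425 to 0.925 m from the base axis. Payload 6.8 kg.
Tool frame: the origin (TCP) lies on the centre line of the jaws, within the pads' length; the fingertips stand 19 mm ahead of it and the grasp point (between the pads) is the TCP; z points along the fingers, y is the line along which they close (so a half turn about z gives the same grasp; the last joint's range is limited). The gripper opens to 85 mm and grips with 20 to 120 N. Pads are 22 mm wide; open, the fingers measure 114 mm over their backs; the gripper's body (76 mm by 85 mm) begins 54 mm behind the grasp point. The pads swing forward as they close: fully open they stand 13 mm farther back than shut.
Start: joints at [1.125, 0.477, 0.022, 1.555, -0.011, 1.109, -0.083], TCP at [0.224, -0.637, 0.217] pointing down, gripper open.
Joint ranges: [-2.96, 2.96], [-0.34, 2.1], [-1.41, 1.46], [0.24, 2.44], [-1.37, 4.51], [0.17, 1.92], [-2.96, 2.96]. Speed limits (rad/s): [2.39, 2.39, 3.14, 3.14, 3.14, 3.14, 3.14].

INTERFACE

Orientations are given as a rotation vector (axis times angle).
In Python, from bench import r gives the robot as it stands. The module is installed in compiled form; this text tells all that it offers.
- The arm moves only by the tool arm_command, never from a script. Its argument "rows" is a list of rows, each an object of numbers: "fingers": the opening, from -1 (shut) to 1 (fully open); "x", "y", "z": the shift along the tool's x, y, z in m; "ax", "ay", "az": the turn, a rotation vector about the tool's x, y, z in degrees. In form: [{"fingers": .., "x": .., "y": .., "z": .., "ax": .., "ay": .., "az": ..}, ...]. A call has 1 to 10 rows; each row shifts and turns the commanded pose from where the row before left it, along the tool's axes as they then stand; what a row does not reach is not made up. A row lasts 1/12 s, in which the tool goes at most 41.7 mm and 7.16 degrees, less where a joint would pass 70% of its speed; a pose out of reach is approached as far as the arm can. A call is refused whole if a number of a shift passes 0.0417 or a number of a turn 7.16, either way. A call with a gripper value outside its range is refused whole. The fingers move at their own pace and stop on an object; "grip_force" is the grip in N (left out, the last holds). Time passes only in rows, so rows that do not move let the fingers close. It gives the time, the measured TCP pose, the force, the opening and the grip force at its end, in the units of the state.
- r.get_obs(): the state, without advancing time (a new reading comes with each control period).
- r.grab_frame(name): name is "side" or "top" or "wrist"; returns a dict with "frame" (420x560x3 uint8, red, green, blue), "depth" (420x560 float32, m along the optical axis (not along the pixel's ray), 0 where there is no reading), "K" (3x3 intrinsics, pixels), "world_from_camera" (4x4, takes a point from camera to world coordinates). Camera axes: x right, y down, z forward; pixel columns grow to the right and rows downward; lengths in m; the calibration is good to about 2 mm. A picture is of the moment at which its call begins.
- r.hand_in(): hands the job in; it is judged then, once.
The state is a dict: "clock": time; "joints": joint angles; "qvel": joint speeds; "tau": joint torques, N m; "tcp_pos": TCP position; "orientation": TCP orientation; "contact_force": force on the tool from outside, world axes, zero at the start; "moment": the same for the moment, N m; "grip_width": finger opening in m; "gripper_force": force on a finger pad.
Only numpy, scipy, OpenCV 4.12 (cv2) and the standard library are available. Lean on these libraries where they do the work, as an engineer would, in place of code of your own. Each camera call takes 0.05 s, during which the arm holds its last target. There are 200 camera calls.

TASK

Lock the lathe spindle: take the T-handled pin with the cross-lugs from the wooden block, stand it in the bush on top of the headstock with its lugs lying between the two claws, and turn the handwheel by its crank until the pin drops into the spindle's hidden cross-hole. Then push the pin down against its spring, turn it a quarter turn clockwise (seen from above) so that its lugs are caught under the claws, and let go. Leave the other things where they are.

Things in the scene. Friction and masses are not known exactly. Their poses are not given: they have to be found in the camera images.
- pin_head (a point): Centre of the T-handle of the loose steel locking pin (about 0.22 kg): a bar 60 mm long (this point's x), 14 mm wide (y), 22 mm tall (z up), to be grasped across the 14 mm. Round neck, 12 mm thick, 30 mm long, between bar and lugs. The pin stands upright in one of the block's holes and is drawn straight up. Half a turn about z leaves the pin the same.
- pin_lugs (a point): Centre of the pin's cross-lug bar, on the pin's axis 45 mm below pin_head: 34 mm long (along x, parallel to the T-handle), 8 mm wide, 8 mm tall. Below it the shank is 12 mm thick.
- pin_tip (a point): Lower end of the pin, 133 mm below pin_head and 84 mm below the underside of the lugs: blunt cone, 5 mm across at the tip, 7 mm long.
- block: Fixed hardwood block 240 (its x) x 85 x 98 mm high with three upright holes 80 mm apart in a row along x, one at the middle; pin, knock_bar and mandrel stand in them. The pin's lugs rest on its top, its shank 84 mm deep. Origin: centre of the underside.
- bush (a point): Centre of the mouth of the upright bore (13.8 mm wide, chamfered, 30 mm deep down to the spindle) in the flat top (100 x 76 mm) of the green fixed headstock, 148 mm above the bench. z up; y along the spindle (handwheel at -y, chuck with wooden blank at +y); x across. The pin goes in with lugs and T-handle along this x.
- claws (a point): On the bore's axis, 12 mm above the bush mouth: level of the undersides of two steel claws, at +y and -y (bush axes). Tips 18 mm wide in x, 6 mm thick, reach in to 8 mm from the axis; uprights 20 to 28 mm out, 18 mm tall. Lugs below this level turn under the tips, clockwise from above only, to a stop after a quarter turn; let go, the spring lifts them against the tips (pin_head 53 mm above the bush).
- spindle_top (a point): Where the bore meets the hidden spindle (36 mm thick), 30 mm below the bush mouth. The pin's tip stands here while the spindle's cross-hole is out of line (pin_head 103 mm above the bush). The 15 mm cross-hole goes right through, so it lines up every half turn of the wheel; at which crank angle cannot be seen, differs each time, and is never at the start.
- spring_seat (a point): Top of the spring cup under the spindle, 70 mm below the bush mouth. When the hole lines up the pin drops onto it by its own weight (pin_head 63 mm above the bush) and blocks the wheel: the crank is felt to stop. If it hangs half-way, pressing it down centres the spindle. The cup yields at 5 N, about 11 N at full push, 14 mm lower (pin_head 49 mm above the bush).
- wheel_axis (a point): Point on the turning axis of handwheel and spindle, level with the middle of the crank's grip; fixed, 48 mm below and 118 mm to the -y of the bush, same axes (y along the turning axis). The wheel turns endlessly either way, takes about 3 N at the crank and stays where left.
- wheel_hub (a point): Centre of the handwheel's outer face, on its axis, 64 mm to the -y of the bush: a dark disc, radius 60 mm, 12 mm thick. Fixed point, same axes as the bush.
- crank_grip (a point): Middle of the grip of the handwheel's crank: a black cylinder 20 mm thick, parallel to the turning axis (bush y), 45 mm from it, turning freely on its own pivot. It reaches 32 mm outwards (-y) and 52 mm towards the wheel from here. At the start it is near the top of its circle. The point's orientation means nothing.
- knock_bar: Steel rod, 12 mm thick, with a round wooden ball (30 mm) on top, standing in another hole of the block; its origin is its lower tip. A bystander.
- mandrel: Steel mandrel with a slim tapered upper end and a 28 mm flange, standing in another hole of the block; origin at its lower tip. A bystander.
- gouge: Turning chisel with a 160 mm wooden handle and 160 mm blade lying on the bench, 28 mm high; origin under the joint of handle and blade, blade along its +x. A bystander.
- skew: Turning chisel like the gouge with a 130 mm blade. A bystander.
- mallet: Wooden mallet, 64 mm high, head 65 x 110 mm, handle 180 mm along its -x; origin under the joint of head and handle. A bystander.
- stone: Grey sharpening stone, 50 x 150 x 25 mm, lying flat; origin at the centre of its underside. A bystander.
- bowl: Turned wooden bowl, 110 mm wide, 50 mm high; origin at the centre of its underside. A bystander.
- wax_jar: Closed jar, 70 mm wide, 75 mm high; origin at the centre of its underside. A bystander.
Things that resemble listed ones, but are neither listed nor needed, are in the scene too. What is shaped like the part that bears pin_head but black or green is not meant.

How it is judged:
On the way, in this order (a step that is already met when the one before it is completed fails the run):
1. the pin stands in the bush on the spindle's surface (horizontal distance between pin_head and bush below 0.015 m and z of pin_head in the frame of bush between 0.08 and 0.112 m), for 0.2 s.
2. the pin has dropped into the spindle's cross-hole (horizontal distance between pin_head and bush below 0.012 m and z of pin_head in the frame of bush below 0.07 m), for 0.1 s.
At the end, for the whole second after the job is handed in: The pin is let go and at rest, through the spindle and caught under the claws: T-handle centre less than 57 mm above the bush mouth and within 8 mm of its axis, upright, and the T-handle within 0.35 rad of the spindle's direction (bush y) (horizontal distance between pin_head and bush below 0.008 m and z of pin_head in the frame of bush below 0.057 m and angle between the x axis of pin_head and the y axis of bush, either way round below 0.35 rad and angle between pin_head's own z axis and vertical below 0.12 rad and linear speed of pin below 0.02 m/s); the robot touches nothing.
It fails at once if another thing on the bench is shifted by more than 40 mm (distance of any of knock_bar, mandrel, gouge, skew, mallet, stone, bowl, wax_jar from where it was at the start of the episode above 0.04 m).
It also fails if it takes over 62 s, if anything falls off the work surface, if the arm or the gripper's body presses on something with over 40 N, if the wrist force passes 120 N, or if a joint passes its speed limit or range.

## Working session

There is one attempt and no reset: what is moved stays moved. The work goes in short steps, Python scripts to look and compute and a tool call to move; the robot and the scene stay as the last step left them, time stands still between calls to the robot, and variables do not carry over. Pictures are saved under pics/ and viewed, at most 10 in all, crops included, and the job is handed in when it is done.

Besides the shell and the picture viewer there is one more tool, called after "Emit:" as a command line: name --argument value ..., lists and objects as JSON in quotes. arm_command: Moves the arm, as the interface text tells. Its arguments: {"type":"object","properties":{"rows":{"type":"array"},"grip_force":{"type":"number"}},"required":["rows"]}

```bash
mkdir -p pics
cat > h.py <<'E'
import numpy as np,cv2
from bench import r
def cap(n):
    f=r.grab_frame(n); np.savez(n+'.npz',**f); return f
def pts(f):
    d=f['depth'];K=f['K'];v,u=np.mgrid[:d.shape[0],:d.shape[1]]
    p=np.stack([(u-K[0,2])/K[0,0]*d,(v-K[1,2])/K[1,1]*d,d],-1)
    T=f['world_from_camera'];return p@T[:3,:3].T+T[:3,3]
E
python3 - <<'E'
from h import *
for n in ['top','side']:
    f=cap(n); cv2.imwrite(f'pics/{n}0.png',f['frame'][:,:,::-1]); print(n,f['K'],f['world_from_camera'],(f['depth']==0).mean())
print(r.get_obs())
E
```

```text
top [[461.32121647   0.         272.43391035]
 [  0.         461.32121647 208.55054847]
 [  0.           0.           1.        ]] [[ 0.00291654 -0.99869531  0.05098215  0.44331086]
 [-0.99998595 -0.00313835 -0.00427123 -0.0198728 ]
 [ 0.00442566 -0.05096897 -0.99869043  1.5070073 ]
 [ 0.          0.          0.          1.        ]] 0.0038010204081632653
side [[497.76851425   0.         281.26447549]
 [  0.         497.76851425 200.87737386]
 [  0.           0.           1.        ]] [[-0.8946897  -0.27116407  0.35496533  0.09486649]
 [-0.44655431  0.5624165  -0.69590008  0.84996874]
 [-0.01093526 -0.78112594 -0.62427774  0.90911854]
 [ 0.          0.          0.          1.        ]] 0.004149659863945578
{'clock': 0.1, 'joints': array([ 1.12490121,  0.47771853,  0.02234279,  1.55631027, -0.01151317,
        1.1092952 , -0.083098  ]), 'qvel': array([ 6.31548967e-04, -1.71686574e-03,  6.43951950e-05, -1.24813087e-03,
        1.67708550e-03,  1.15848183e-03,  7.95810758e-04]), 'tau': array([ 4.28752508e-03, -5.97756994e+01,  1.61373217e+00, -2.81950450e+01,
        1.28920359e-02,  5.10897866e-03, -5.83513696e-06]), 'tcp_pos': array([ 0.22351676, -0.63635216,  0.21604009]), 'orientation': array([-3.09534805e+00, -5.27851490e-01,  5.83603082e-04]), 'contact_force': array([ 0.1293846 , -0.38317223, -0.41081124]), 'moment': array([-0.04281864, -0.02288944, -0.00790305]), 'gripper_force': 0.0, 'grip_width': 0.08564859038659757}
```

View pics/top0.png

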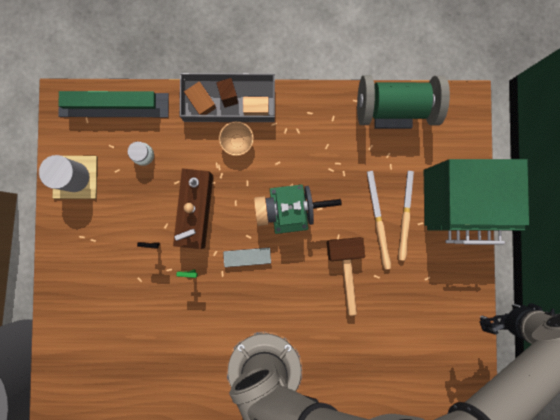

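View pics/side0.png

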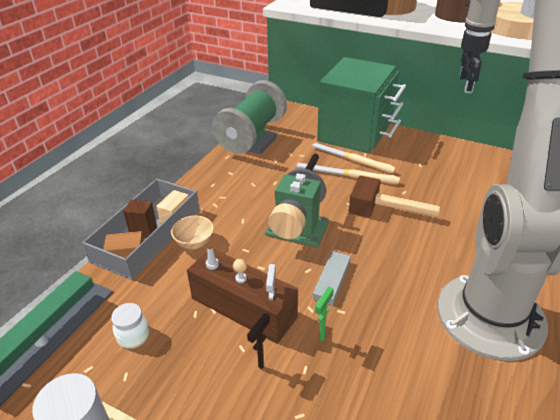

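The top view shows the steel pin's T-bar at (184,235), the headstock with its claws at (290,207) and the crank grip at (327,204). The black and green look-alikes are at (148,245) and (187,274). Next I'll measure the pin, headstock and crank.

Run:
```python
from h import *
f=dict(np.load('top.npz'));P=pts(f)
def sub(P,u0,u1,v0,v1,z0,z1):
    p=P[v0:v1,u0:u1].reshape(-1,3);c=f['frame'][v0:v1,u0:u1].reshape(-1,3)
    m=(p[:,2]>z0)&(p[:,2]<z1);return p[m],c[m]
def rect(n,p):
    (c,s,a)=cv2.minAreaRect((p[:,:2]*1000).astype(np.float32));print(n,len(p),'z',np.percentile(p[:,2],[5,50,95]).round(4),c,s,a,'mean',p.mean(0).round(4))
p,_=sub(P,160,205,220,250,.125,.25);rect('pin',p)
p,_=sub(P,165,225,165,255,.09,.105);rect('block',p)
p,c=sub(P,265,325,180,240,.135,.152);rect('headtop',p);
p,c=sub(P,265,325,180,240,.155,.2);rect('claws',p)
p,c=sub(P,305,350,190,215,.10,.2);rect('crank/wheel',p)
p,c=sub(P,318,350,190,215,.10,.2);rect('crank',p)
np.set_printoptions(linewidth=250,suppress=True)
print((P[190:225,262:345:2,2]*1000).astype(int))
s=dict(np.load('side.npz'));S=pts(s)
f=s
p,_=sub(S,255,285,255,300,.125,.25);rect('pin side',p)
p,_=sub(S,265,330,165,215,.138,.152);rect('headtop s',p)
p,_=sub(S,265,330,165,215,.155,.2);rect('claws s',p)
for n,(u0,u1,v0,v1) in {'sidehead':(200,360,140,340)}.items():
    cv2.imwrite('pics/side1.png',cv2.resize(s['frame'][v0:v1,u0:u1,::-1],None,fx=3,fy=3,interpolation=2)[:600])
g=dict(np.load('top.npz'))
cv2.imwrite('pics/top1.png',cv2.resize(g['frame'][160:280,165:350,::-1],None,fx=4,fy=4,interpolation=2))
```

```text
pin 105 z [0.1513 0.1577 0.1623] (436.40643310546875, 231.3345947265625) (14.562070846557617, 59.42529296875) 21.760324478149414 mean [0.4365 0.2299 0.1574]
block 1916 z [0.0936 0.0987 0.1032] (515.9500122070312, 223.4290008544922) (86.91858673095703, 240.4530029296875) 84.01764678955078 mean [0.5169 0.2217 0.0986]
headtop 854 z [0.1369 0.1478 0.1515] (521.4940795898438, -87.82471466064453) (101.77653503417969, 176.41729736328125) 6.889100551605225 mean [ 0.519  -0.0779  0.1467]
claws 202 z [0.1556 0.162  0.1703] (516.81689453125, -111.1868896484375) (126.20196533203125, 87.48757934570312) 81.43059539794922 mean [ 0.5228 -0.1066  0.1626]
crank/wheel 350 z [0.1122 0.1535 0.1605] (522.5964965820312, -168.07229614257812) (111.23348999023438, 68.57817077636719) 73.35916137695312 mean [ 0.5297 -0.1621  0.1493]
crank 161 z [0.1474 0.1534 0.1587] (529.8442993164062, -193.26611328125) (19.805545806884766, 69.0746841430664) 7.263559341430664 mean [ 0.5294 -0.1931  0.1535]
[[  4  -2   0 ...   5   3   5]
 [  0   4  -3 ...  -4  -3   1]
 [ -4   2   2 ...  -1  -1  -2]
 ...
 [124 122 124 ...   2  -2   0]
 [123 124 123 ...   0   4  -4]
 [115 110 104 ...   4   0   0]]
pin side 202 z [0.14   0.1555 0.158 ] (435.1473388671875, 235.2635955810547) (14.521092414855957, 59.80324172973633) 21.458473205566406 mean [0.4322 0.2402 0.1531]
headtop s 1003 z [0.1389 0.1456 0.1497] (518.9224853515625, -74.66851806640625) (101.10582733154297, 211.1802215576172) 7.501866340637207 mean [ 0.5157 -0.068   0.145 ]
claws s 176 z [0.1557 0.1616 0.1659] (520.105224609375, -94.09326171875) (39.52294921875, 99.29016876220703) 11.071831703186035 mean [ 0.5199 -0.0869  0.1611]
```

View pics/top1.png

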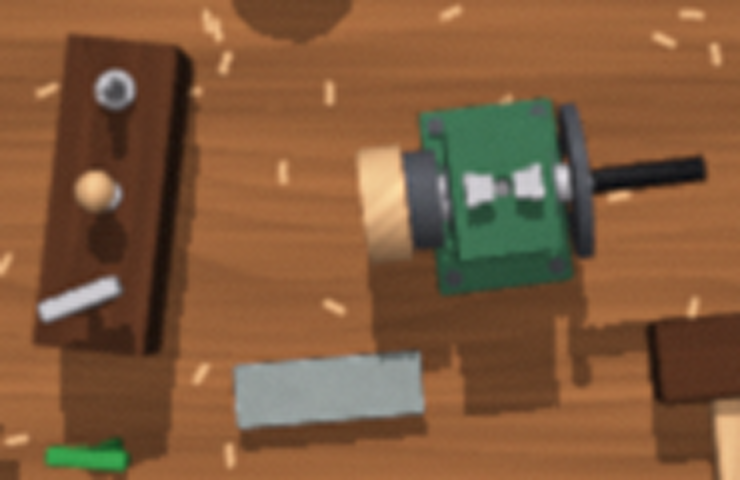

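View pics/side1.png

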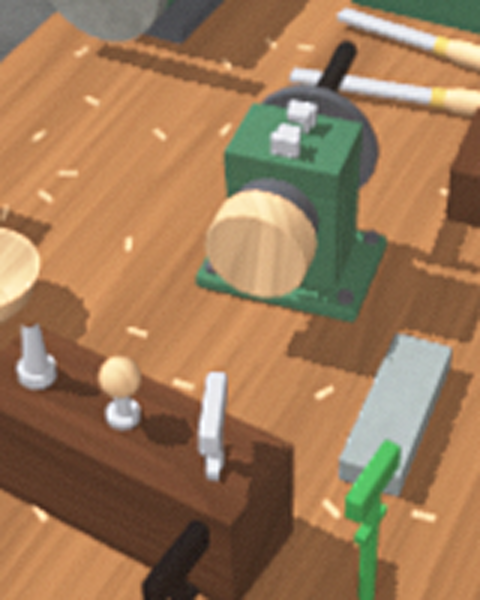

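Views show pin bar yaw about 112°, the headstock turned about 7°, claws on top, and the crank near the top. Now I'll refine the pin and bush by colour masks, and plan the move over the pin.

```bash
cat >> h.py <<'E'
def rayz(f,uv,z):
    uv=np.atleast_2d(uv).astype(float);K=f['K'];T=f['world_from_camera']
    d=np.c_[(uv[:,0]-K[0,2])/K[0,0],(uv[:,1]-K[1,2])/K[1,1],np.ones(len(uv))]@T[:3,:3].T
    return T[:3,3]+d*((z-T[2,3])/d[:,2])[:,None]
def move(dp,R):   # world shift -> tool axes
    return R.T@np.asarray(dp)
def tool():
    from scipy.spatial.transform import Rotation as Ro
    o=r.get_obs();R=Ro.from_rotvec(o['orientation']).as_matrix();return o,np.array(o['tcp_pos']),R
def yaw(R): return np.degrees(np.arctan2(R[1,0],R[0,0]))
E
python3 - <<'E'
from h import *
for n,(hu0,hu1,hv0,hv1),(pu0,pu1,pv0,pv1) in [('top',(278,303,198,215),(160,200,222,245)),('side',(280,320,165,195),(255,285,255,300))]:
    f=dict(np.load(n+'.npz'));P=pts(f);hsv=cv2.cvtColor(f['frame'],cv2.COLOR_RGB2HSV)
    white=(hsv[...,1]<60)&(hsv[...,2]>100)
    m=np.zeros_like(white);m[hv0:hv1,hu0:hu1]=1
    q=m&white&(P[...,2]>.152)
    k,lab,st,ce=cv2.connectedComponentsWithStats(q.astype(np.uint8))
    for i in range(1,k):
        if st[i,4]>8:
            c=ce[i];print(n,'claw',c,st[i,4],rayz(f,c,.163).round(4),'medz',np.median(P[lab==i][:,2]))
    m[:]=0;m[pv0:pv1,pu0:pu1]=1
    q=m&white&(P[...,2]>.15);v,u=np.nonzero(q)
    w=rayz(f,np.c_[u,v],.158);print(n,'pin',cv2.minAreaRect((w[:,:2]*1000).astype(np.float32)),w.mean(0))
    q=m*0; q[hv0-25:hv1+30,hu0-15:hu1+15]=1
    g=q&(hsv[...,0]>60)&(hsv[...,0]<90)&(hsv[...,1]>80)&(abs(P[...,2]-.147)<.007)
    g=cv2.morphologyEx(g.astype(np.uint8),cv2.MORPH_CLOSE,np.ones((9,9)))
    v,u=np.nonzero(g);w=rayz(f,np.c_[u,v],.148);print(n,'green top',cv2.minAreaRect((w[:,:2]*1000).astype(np.float32)),w.mean(0))
o,p,R=tool();print(p,yaw(R),R)
t=np.array([.436,.232,.30]);print((t-p).round(3),move(t-p,R).round(3))
E
```

```text
top claw [297.03773585 205.52830189] 53 [[ 0.521  -0.0974  0.163 ]] medz 0.16660761530762458
top claw [283.98039216 206.7254902 ] 51 [[ 0.5174 -0.0593  0.163 ]] medz 0.16701907611139166
top pin ((436.1642150878906, 230.8759765625), (14.266449928283691, 58.82289123535156), 21.254976272583008) [0.43628075 0.23059304 0.158     ]
top green top ((519.5501708984375, -78.374755859375), (99.97307586669922, 76.13519287109375), 7.091109752655029) [ 0.51941972 -0.07819045  0.148     ]
side claw [304.37254902 170.07843137] 51 [[ 0.5223 -0.1226  0.163 ]] medz 0.15588641800267733
side claw [297.65972222 181.375     ] 144 [[ 0.517  -0.0702  0.163 ]] medz 0.16256911429043258
side pin ((432.9122619628906, 238.74423217773438), (14.433223724365234, 63.35746765136719), 21.724140167236328) [0.43279858 0.23900389 0.158     ]
side green top ((516.5785522460938, -68.43842315673828), (97.85909271240234, 82.09574890136719), 6.143311500549316) [ 0.51461931 -0.06663489  0.148     ]
[ 0.22351676 -0.63635216  0.21604009] 19.355182140940986 [[ 9.43482187e-01  3.31422642e-01 -6.28614753e-04]
 [ 3.31423222e-01 -9.43481040e-01  1.47499070e-03]
 [-1.04240786e-04 -1.59996498e-03 -9.99998715e-01]]
[0.212 0.868 0.084] [ 0.488 -0.749 -0.083]
```

Emit:
arm_command --rows '[{"x": 0.0325, "y": -0.016, "z": -0.006}, {"x": 0.0325, "y": -0.016, "z": -0.006}, {"x": 0.0325, "y": -0.016, "z": -0.006}, {"x": 0.0325, "y": -0.016, "z": -0.006}, {"x": 0.0325, "y": -0.016, "z": -0.006}, {"x": 0.0325, "y": -0.016, "z": -0.006}, {"x": 0.0325, "y": -0.016, "z": -0.006}, {"x": 0.0325, "y": -0.016, "z": -0.006}, {"x": 0.0325, "y": -0.016, "z": -0.006}, {"x": 0.0325, "y": -0.016, "z": -0.006}]'

```text
validation failed for argument at $.ro...
```

Emit:
arm_command --rows '[{"x": 0.0325, "y": -0.016, "z": -0.006}, {"x": 0.0325, "y": -0.016, "z": -0.006}, {"x": 0.0325, "y": -0.016, "z": -0.006}, {"x": 0.0325, "y": -0.016, "z": -0.006}, {"x": 0.0325, "y": -0.016, "z": -0.006}, {"az": -7}, {"az": -7}, {"az": -7}, {"az": -7}, {"az": -7}]'

```text
validation failed for argument at $.ro...
```

Emit:
arm_command --rows '[{"az": -7}, {"az": -7}, {"az": -7}, {"az": -7}, {"az": -7}, {"az": -7}, {"az": -7}, {"az": -1}, {}]'

```text
validation failed for argument at $.ro...
```

Run:
```python
from h import *
o,p,R=tool();print(o['clock'],p,yaw(R),o['joints'].round(2),o['contact_force'])
t=np.array([.436,.231,.30]);print(move(t-p,R).round(4))
```

```text
0.1 [ 0.22351676 -0.63635216  0.21604009] 19.355182140940986 [ 1.12  0.48  0.02  1.56 -0.01  1.11 -0.08] [ 0.1293846  -0.38317223 -0.41081124]
[ 0.4879 -0.748  -0.0828]
```

Emit:
arm_command --rows '[{"fingers": 1, "x": 0.0325, "y": -0.016, "z": -0.006, "ax": 0, "ay": 0, "az": 0}, {"fingers": 1, "x": 0.0325, "y": -0.016, "z": -0.006, "ax": 0, "ay": 0, "az": 0}, {"fingers": 1, "x": 0.0325, "y": -0.016, "z": -0.006, "ax": 0, "ay": 0, "az": 0}, {"fingers": 1, "x": 0.0325, "y": -0.016, "z": -0.006, "ax": 0, "ay": 0, "az": 0}, {"fingers": 1, "x": 0.0325, "y": -0.016, "z": -0.006, "ax": 0, "ay": 0, "az": 0}, {"fingers": 1, "x": 0.0325, "y": -0.016, "z": -0.006, "ax": 0, "ay": 0, "az": 0}, {"fingers": 1, "x": 0.0325, "y": -0.016, "z": -0.006, "ax": 0, "ay": 0, "az": 0}, {"fingers": 1, "x": 0.0325, "y": -0.016, "z": -0.006, "ax": 0, "ay": 0, "az": 0}, {"fingers": 1, "x": 0.0325, "y": -0.016, "z": -0.006, "ax": 0, "ay": 0, "az": 0}, {"fingers": 1, "x": 0.0325, "y": -0.016, "z": -0.006, "ax": 0, "ay": 0, "az": 0}]'

```text
clock: 0.93
tcp_pos: [0.478, -0.3766, 0.2769]
orientation: [-3.097, -0.528, 0.001]
contact_force: [0.7, -0.8, -0.2]
grip_width: 0.0856
gripper_force: 0.0
```

Emit:
arm_command --rows '[{"fingers": 1, "x": 0.0325, "y": -0.016, "z": -0.006, "ax": 0, "ay": 0, "az": 0}, {"fingers": 1, "x": 0.0325, "y": -0.016, "z": -0.006, "ax": 0, "ay": 0, "az": 0}, {"fingers": 1, "x": 0.0325, "y": -0.016, "z": -0.006, "ax": 0, "ay": 0, "az": 0}, {"fingers": 1, "x": 0.0325, "y": -0.016, "z": -0.006, "ax": 0, "ay": 0, "az": 0}, {"fingers": 1, "x": 0, "y": 0, "z": 0, "ax": 0, "ay": 0, "az": -7}, {"fingers": 1, "x": 0, "y": 0, "z": 0, "ax": 0, "ay": 0, "az": -7}, {"fingers": 1, "x": 0, "y": 0, "z": 0, "ax": 0, "ay": 0, "az": -7}, {"fingers": 1, "x": 0, "y": 0, "z": 0, "ax": 0, "ay": 0, "az": -7}, {"fingers": 1, "x": 0, "y": 0, "z": 0, "ax": 0, "ay": 0, "az": -7}, {"fingers": 1, "x": 0, "y": 0, "z": 0, "ax": 0, "ay": 0, "az": -7}]'

```text
clock: 1.77
tcp_pos: [0.5785, -0.2746, 0.3003]
orientation: [-2.696, -1.611, 0.001]
contact_force: [1.1, 0.1, -0.1]
grip_width: 0.085
gripper_force: 0.0
```

Emit:
arm_command --rows '[{"fingers": 1, "x": 0, "y": 0, "z": 0, "ax": 0, "ay": 0, "az": -7}, {"fingers": 1, "x": 0, "y": 0, "z": 0, "ax": 0, "ay": 0, "az": -7}, {"fingers": 1, "x": 0, "y": 0, "z": 0, "ax": 0, "ay": 0, "az": -7}, {"fingers": 1, "x": 0, "y": 0, "z": 0, "ax": 0, "ay": 0, "az": -7}, {"fingers": 1, "x": 0, "y": 0, "z": 0, "ax": 0, "ay": 0, "az": -7}, {"fingers": 1, "x": 0, "y": 0, "z": 0, "ax": 0, "ay": 0, "az": -7}, {"fingers": 1, "x": 0, "y": 0, "z": 0, "ax": 0, "ay": 0, "az": -7}, {"fingers": 1, "x": 0, "y": 0, "z": 0, "ax": 0, "ay": 0, "az": -1}, {"fingers": 1, "x": 0, "y": 0, "z": 0, "ax": 0, "ay": 0, "az": 0}]'

```text
clock: 2.52
tcp_pos: [0.5785, -0.2748, 0.3004]
orientation: [-1.774, -2.592, -0.0]
contact_force: [0.0, -0.7, 0.3]
grip_width: 0.0856
gripper_force: 0.0
```

Run:
```python
from h import *
o,p,R=tool();print(o['clock'],p,yaw(R),o['joints'].round(2),o['contact_force'])
t=np.array([.436,.231,.30]);print(move(t-p,R).round(4), move(np.array([.519,-.078,.4])-p,R).round(4))
f=cap('wrist');print(R.T@(f['world_from_camera'][:3,3]-p), R.T@f['world_from_camera'][:3,:3],f['K'][0])
```

```text
2.5167 [ 0.57848966 -0.2747984   0.30044712] 111.21726876157838 [ 0.67  0.4  -0.44  1.52  0.17  1.27  0.57] [ 0.03452639 -0.73868816  0.28365143]
[0.5231 0.0502 0.0008] [ 0.2051  0.0157 -0.0994]
[ 0.07425792 -0.00061122 -0.15761925] [[ 5.19119120e-04 -9.57131708e-01 -2.89652592e-01]
 [ 9.99999801e-01  3.92630417e-04  4.94799628e-04]
 [-3.59861995e-04 -2.89652791e-01  9.57131721e-01]] [316.92323332   0.         278.74981262]
```

Emit:
arm_command --rows '[{"fingers": 1, "x": 0.04, "y": 0.003, "z": 0, "ax": 0, "ay": 0, "az": 0}, {"fingers": 1, "x": 0.04, "y": 0.003, "z": 0, "ax": 0, "ay": 0, "az": 0}, {"fingers": 1, "x": 0.04, "y": 0.003, "z": 0, "ax": 0, "ay": 0, "az": 0}, {"fingers": 1, "x": 0.04, "y": 0.003, "z": 0, "ax": 0, "ay": 0, "az": 0}, {"fingers": 1, "x": 0.04, "y": 0.003, "z": 0, "ax": 0, "ay": 0, "az": 0}, {"fingers": 1, "x": 0, "y": 0, "z": 0, "ax": 0, "ay": 0, "az": 0}, {"fingers": 1, "x": 0, "y": 0, "z": 0, "ax": 0, "ay": 0, "az": 0}]'

```text
clock: 3.15
tcp_pos: [0.5196, -0.0804, 0.3015]
orientation: [1.768, 2.596, 0.0]
contact_force: [0.3, -0.5, -0.1]
grip_width: 0.0852
gripper_force: 0.0
```

Run:
```python
from h import *
o,p,R=tool();print(o['clock'],p,yaw(R))
t=np.array([.436,.231,.30]);print(move(t-p,R).round(4))
f=cap('wrist');cv2.imwrite('pics/w1.png',f['frame'][:,:,::-1])
```

```text
3.15 [ 0.51960375 -0.08038766  0.30154768] 111.49356224108234
[0.3204 0.0363 0.0013]
```

View pics/w1.png

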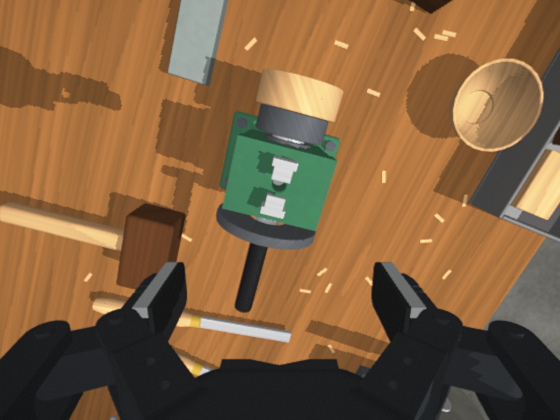

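The wrist view shows the claws at (285,169) and (272,206) with the dark bore between them at (279,187), and the crank from (258,245) to (244,308).

Run:
```python
from h import *
f=dict(np.load('wrist.npz'));P=pts(f);hsv=cv2.cvtColor(f['frame'],cv2.COLOR_RGB2HSV)
box=np.zeros(hsv.shape[:2],bool);box[110:240,210:350]=1
q=box&(hsv[...,1]<60)&(hsv[...,2]>120)&(P[...,2]>.158)
k,lab,st,ce=cv2.connectedComponentsWithStats(q.astype(np.uint8))
cl=[]
for i in range(1,k):
    if st[i,4]>20:
        w=rayz(f,ce[i],.166)[0];print('claw',ce[i],st[i,4],w.round(4),np.median(P[lab==i][:,2]))
g=box&(hsv[...,0]>60)&(hsv[...,0]<90)&(hsv[...,1]>80)&(abs(P[...,2]-.147)<.006)
g2=cv2.morphologyEx(g.astype(np.uint8),cv2.MORPH_CLOSE,np.ones((15,15)))
v,u=np.nonzero(g2);w=rayz(f,np.c_[u,v],.148);print('green',np.median(P[g][:,2]),cv2.minAreaRect((w[:,:2]*1000).astype(np.float32)))
d=np.zeros_like(box);d[180:195,270:288]=1
print(hsv[178:198,268:292,2])
q=np.zeros_like(box);q[250:315,225:275]=1
q&=(P[...,2]>.12)&(hsv[...,2]<80)
v,u=np.nonzero(q);w=rayz(f,np.c_[u,v],.145);print('crank',np.percentile(P[q][:,2],[50,90,97]),cv2.minAreaRect((w[:,:2]*1000).astype(np.float32)))
```

```text
claw [282.91463415 169.58333333] 492 [ 0.5148 -0.0585  0.166 ] 0.1666728765298865
claw [273.24       206.49111111] 450 [ 0.5194 -0.0953  0.166 ] 0.16658970293210515
green 0.14868044864018254 ((516.9683227539062, -77.31061553955078), (99.74886322021484, 77.0106430053711), 7.089540958404541)
[[136 134 139 173 203 214 216 218 218 219 219 219 219 219 220 219 219 219
  218 219 219 219 211 168]
 [133 135 136 150 172 190 200 204 209 214 216 217 218 219 219 219 219 219
  219 218 219 221 203 156]
 [133 135 135 133 130 141 156 164 180 193 201 203 208 213 217 218 218 219
  219 220 220 220 196 151]
 [134 134 135 130 114 136 149 150 151 154 161 164 180 194 201 199 203 214
  219 218 220 217 174 140]
 [134 133 134 129  92 123 146 152 151 150 149 150 152 151 155 142 150 179
  193 199 208 207 161 135]
 [134 134 133 123  84  94 128 144 150 151 150 150 150 138 129  96  77  96
  126 148 173 178 149 134]
 [133 134 133 117  80  66  84 111 132 137 137 140 133 110  84  67  62  80
  105 130 139 139 136 136]
 [132 132 133 117  86  66  65  71  83  89 100 102  85  72  67  64  64  79
  102 129 136 135 135 134]
 
[... 655 characters left out ...]
112 114 122 133 136 135
  135 135 136 135 135 134]
 [110 107 104  98  93  92  92 105 124 127 127 124 129 134 135 137 137 136
  135 135 135 136 135 136]
 [129 122 113 106  99  95  96 121 130 132 133 134 135 135 136 137 137 136
  137 135 135 135 135 135]
 [179 167 150 141 127 118 107 118 126 128 129 132 134 135 136 136 137 136
  137 136 135 135 134 136]
 [219 217 204 197 178 168 150 141 127 122 120 121 124 127 128 133 135 137
  136 136 136 136 135 136]
 [222 221 220 220 218 217 204 199 177 167 148 141 126 122 120 122 129 132
  136 137 135 136 135 136]]
crank [0.15410126 0.1556007  0.15614581] ((527.7779541015625, -191.45248413085938), (18.751468658447266, 81.39136505126953), 7.090273857116699)
```

Emit:
arm_command --rows '[{"fingers": 1, "x": 0.04, "y": 0.0045, "z": 0, "ax": 0, "ay": 0, "az": 0}, {"fingers": 1, "x": 0.04, "y": 0.0045, "z": 0, "ax": 0, "ay": 0, "az": 0}, {"fingers": 1, "x": 0.04, "y": 0.0045, "z": 0, "ax": 0, "ay": 0, "az": 0}, {"fingers": 1, "x": 0.04, "y": 0.0045, "z": 0, "ax": 0, "ay": 0, "az": 0}, {"fingers": 1, "x": 0.04, "y": 0.0045, "z": 0, "ax": 0, "ay": 0, "az": 0}, {"fingers": 1, "x": 0.04, "y": 0.0045, "z": 0, "ax": 0, "ay": 0, "az": 0}, {"fingers": 1, "x": 0.04, "y": 0.0045, "z": 0, "ax": 0, "ay": 0, "az": 0}, {"fingers": 1, "x": 0.04, "y": 0.0045, "z": 0, "ax": 0, "ay": 0, "az": 0}, {"fingers": 1, "x": 0, "y": 0, "z": 0, "ax": 0, "ay": 0, "az": 0}, {"fingers": 1, "x": 0, "y": 0, "z": 0, "ax": 0, "ay": 0, "az": 0}]'

```text
clock: 4.03
tcp_pos: [0.4371, 0.2295, 0.3009]
orientation: [-1.769, -2.595, -0.001]
contact_force: [-0.4, -0.4, 0.0]
grip_width: 0.0852
gripper_force: 0.0
```

Run:
```python
from h import *
o,p,R=tool();print(o['clock'],p,yaw(R))
f=cap('wrist');cv2.imwrite('pics/w2.png',f['frame'][:,:,::-1]);P=pts(f);hsv=cv2.cvtColor(f['frame'],cv2.COLOR_RGB2HSV)
q=(hsv[...,1]<60)&(hsv[...,2]>100)&(abs(P[...,2]-.157)<.006)&(np.hypot(P[...,0]-.436,P[...,1]-.231)<.05)
k,lab,st,ce=cv2.connectedComponentsWithStats(q.astype(np.uint8))
for i in range(1,k):
    if st[i,4]>30:
        v,u=np.nonzero(lab==i);w=rayz(f,np.c_[u,v],.158)
        print(ce[i],st[i,4],cv2.minAreaRect((w[:,:2]*1000).astype(np.float32)),w.mean(0),np.median(P[lab==i],0))
```

```text
4.0333 [0.43711603 0.22945702 0.30093684] 111.44274362878048
[277.47418968 185.28091236] 833 ((433.40765380859375, 233.5030975341797), (13.261441230773926, 59.62222671508789), 21.747350692749023) [0.43357712 0.23387797 0.158     ] [0.43341998 0.23420426 0.15842645]
```

View pics/w2.png

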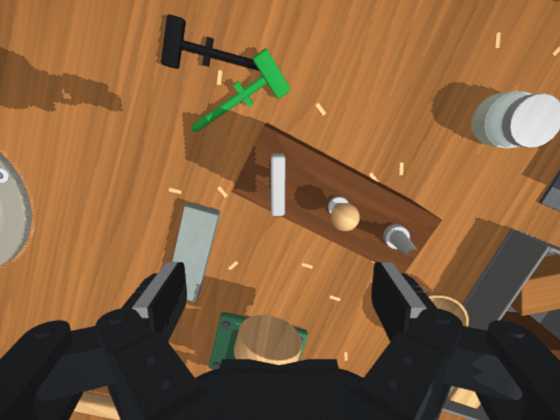

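The wrist view shows the pin bar at (278,185), clear of the finger paths, with the ball at (344,216). I'll go down and grip it.

Emit:
arm_command --rows '[{"fingers": 0.3, "x": 0.003, "y": -0.001, "z": 0.03, "ax": 0, "ay": 0, "az": 0}, {"fingers": 0.3, "x": 0, "y": 0, "z": 0.03, "ax": 0, "ay": 0, "az": 0}, {"fingers": 0.3, "x": 0, "y": 0, "z": 0.03, "ax": 0, "ay": 0, "az": 0}, {"fingers": 0.3, "x": 0, "y": 0, "z": 0.03, "ax": 0, "ay": 0, "az": 0}, {"fingers": 0.3, "x": 0, "y": 0, "z": 0.03, "ax": 0, "ay": 0, "az": 0}, {"fingers": 0.3, "x": 0, "y": 0, "z": 0, "ax": 0, "ay": 0, "az": 0}, {"fingers": 0.3, "x": 0, "y": 0, "z": 0, "ax": 0, "ay": 0, "az": 0}]'

```text
clock: 4.67
tcp_pos: [0.4352, 0.2281, 0.15]
orientation: [-1.775, -2.59, 0.005]
contact_force: [0.4, 0.4, 0.5]
grip_width: 0.0556
gripper_force: 0.0
```

Emit:
arm_command --rows '[{"fingers": -1, "x": 0, "y": 0, "z": 0, "ax": 0, "ay": 0, "az": 0}, {"fingers": -1, "x": 0, "y": 0, "z": 0, "ax": 0, "ay": 0, "az": 0}, {"fingers": -1, "x": 0, "y": 0, "z": 0, "ax": 0, "ay": 0, "az": 0}, {"fingers": -1, "x": 0, "y": 0, "z": 0, "ax": 0, "ay": 0, "az": 0}, {"fingers": -1, "x": 0, "y": 0, "z": 0, "ax": 0, "ay": 0, "az": 0}, {"fingers": -1, "x": 0, "y": 0, "z": 0, "ax": 0, "ay": 0, "az": 0}]' --grip_force 50

```text
clock: 5.17
tcp_pos: [0.4352, 0.2307, 0.1514]
orientation: [1.771, 2.594, 0.001]
contact_force: [-1.0, -0.1, -0.2]
grip_width: -0.0003
gripper_force: 0.0
```

The fingers shut on nothing, so I need to look.

Run:
```python
from h import *
o,p,R=tool();print(o['clock'],p,yaw(R),o['grip_width'],o['gripper_force'])
f=cap('wrist');s=cap('side')
a=cv2.resize(f['frame'][100:400,130:430],(400,400));b=cv2.resize(s['frame'][190:310,210:330],(400,400),interpolation=2)
cv2.imwrite('pics/w3.png',np.hstack([a,b])[:,:,::-1])
```

```text
5.1667 [0.43516571 0.2306688  0.1514364 ] 111.35193226009388 -0.00027789532693681243 0.0
```

View pics/w3.png

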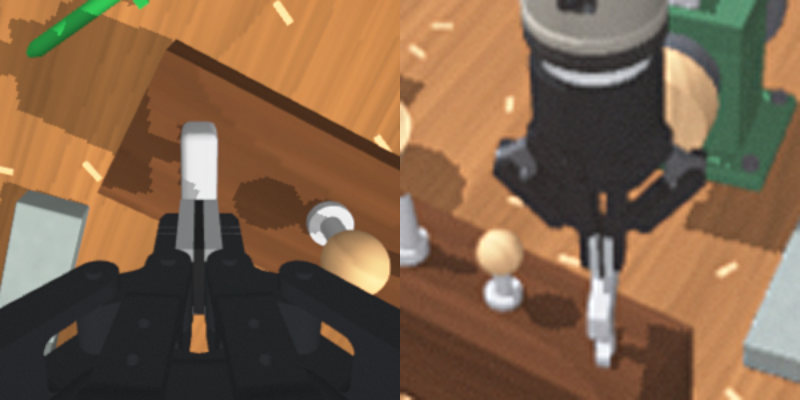

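The bar still stands upright at (200,160) in the left panel, ahead of the closed fingers. I'll measure where it is now, and where the fingertips are.

Run:
```python
from h import *
o,p,R=tool()
for n in ['wrist','side']:
    f=dict(np.load(n+'.npz'));P=pts(f);hsv=cv2.cvtColor(f['frame'],cv2.COLOR_RGB2HSV)
    near=(np.hypot(P[...,0]-p[0],P[...,1]-p[1])<.07)&(P[...,2]>.11)&(P[...,2]<.25)
    w=near&(hsv[...,1]<50)&(hsv[...,2]>150)
    L=(P-p)@R
    for nm,q in [('white',w),('dark',near&(hsv[...,2]<90)),('grey',near&(hsv[...,2]>=90)&(hsv[...,2]<150)&(hsv[...,1]<60))]:
        if q.sum()>5: print(n,nm,q.sum(),'tool min/med/max',np.percentile(L[q],[2,50,98],axis=0).round(4).tolist(),'z',np.percentile(P[q][:,2],[2,50,98]).round(3))
    for x in np.arange(-.03,.07,.01):
        q=w&(abs(L[...,0]-x)<.005)
        if q.sum()>4: print(n,round(x,3),q.sum(),np.percentile(L[q][:,1:],[5,50,95],axis=0).round(4).tolist())
```

```text
wrist white 1320 tool min/med/max [[0.0066, -0.0062, -0.0528], [0.0192, 0.0003, -0.0073], [0.0315, 0.0065, -0.0045]] z [0.156 0.158 0.204]
wrist dark 32775 tool min/med/max [[-0.0075, -0.0512, -0.0984], [0.0118, -0.0006, -0.0855], [0.0178, 0.0502, -0.0394]] z [0.19  0.237 0.25 ]
wrist grey 1200 tool min/med/max [[0.0076, -0.0073, -0.0575], [0.0114, -0.0022, -0.0354], [0.0323, 0.006, 0.009]] z [0.142 0.187 0.209]
wrist 0.01 450 [[-0.0058, -0.053], [0.0004, -0.0074], [0.0061, -0.0058]]
wrist 0.02 488 [[-0.0057, -0.0085], [-0.0002, -0.0075], [0.006, -0.0058]]
wrist 0.03 380 [[-0.0056, -0.0083], [0.0003, -0.0071], [0.0058, -0.0051]]
side white 168 tool min/med/max [[0.0027, -0.0043, -0.0472], [0.0151, 0.0015, -0.0057], [0.0334, 0.0085, 0.013]] z [0.138 0.157 0.198]
side dark 739 tool min/med/max [[-0.0089, -0.0479, -0.0981], [0.011, 0.0043, -0.0744], [0.0183, 0.0524, -0.027]] z [0.178 0.225 0.249]
side grey 51 tool min/med/max [[-0.0066, -0.0378, -0.0974], [0.0102, -0.0035, -0.0228], [0.029, 0.0104, 0.0397]] z [0.111 0.174 0.249]
side 0.0 8 [[-0.0028, -0.0067], [0.0022, -0.0046], [0.007, -0.0035]]
side 0.01 76 [[-0.0042, -0.0471], [0.0005, -0.0285], [0.0081, -0.0042]]
side 0.02 24 [[-0.004, -0.0073], [0.0015, -0.0049], [0.0077, -0.0031]]
side 0.03 60 [[-0.0037, -0.0064], [0.0023, 0.0019], [0.007, 0.0132]]
```

Run:
```python
from h import *
o,p,R=tool();print(o['tau'].round(1))
f=dict(np.load('side.npz'));P=pts(f);L=((P-p)@R*1000).round(0).astype(int)
for u in (267,269,271,273,275):
    print(u)
    for v in range(244,302,3): print('  ',v,f['frame'][v,u],L[v,u])
```

```text
[  0.  -40.5  -5.9 -23.4   0.    0.    0. ]
267
   244 [51 47 48] [ 12   6 -97]
   247 [46 45 46] [ 11   6 -88]
   250 [44 40 42] [ 15   6 -85]
   253 [49 43 44] [ 14   6 -75]
   256 [50 46 47] [ 12   7 -65]
   259 [48 42 43] [ 12   7 -56]
   262 [181 185 189] [ 10   8 -46]
   265 [156 158 163] [ 11   8 -38]
   268 [153 156 162] [ 10   8 -29]
   271 [172 156 146] [ 11   8 -21]
   274 [179 161 157] [-50  17  54]
   277 [194 183 182] [10  9 -3]
   280 [243 246 251] [19  8 -3]
   283 [244 247 251] [28  7 -4]
   286 [182 184 191] [33  6 -1]
   289 [180 183 188] [32  7  9]
   292 [112  76  59] [ 1 12 54]
   295 [115  71  47] [10 10 53]
   298 [114  69  46] [17 10 54]
   301 [115  74  47] [24  9 56]
269
   244 [48 46 46] [ 10   2 -96]
   247 [58 52 51] [ 10   2 -88]
   250 [76 59 51] [ -9   5 -61]
   253 [62 51 47] [ -2   5 -60]
   256 [43 37 37] [  7   4 -60]
   259 [46 44 43] [  9   3 -54]
   262 [95 94 97] [ 12   3 -48]
   265 [111 112 114] [ 11   4 -39]
   268 [121 123 126] [ 12   4 -31]
   271 [141 143 146] [ 13   4 -24]
   274 [229 231 238] [ 2  6 -3]
   277 [238 239 242] [10  5 -3]

[... 1538 characters left out ...]
] [16 -3 54]
   301 [116  74  50] [25 -4 53]
275
   244 [49 43 45] [  19  -10 -105]
   247 [50 45 48] [ 17 -10 -95]
   250 [51 48 50] [ 18 -10 -88]
   253 [49 46 48] [ 17 -10 -79]
   256 [53 50 52] [ 15  -9 -69]
   259 [45 42 44] [ 12  -9 -57]
   262 [44 41 42] [  6  -8 -43]
   265 [46 43 45] [  7  -8 -35]
   268 [40 39 42] [  5  -7 -25]
   271 [106  95  91] [-12  -5   2]
   274 [150 121 103] [-12  -5  11]
   277 [159 113  80] [-43  -1  54]
   280 [128  79  53] [-35  -2  54]
   283 [122  74  51] [-26  -3  55]
   286 [121  76  51] [-15  -4  52]
   289 [82 53 38] [-10  -5  55]
   292 [90 58 41] [-3 -5 57]
   295 [77 47 33] [10 -7 52]
   298 [91 56 39] [14 -7 57]
   301 [119  77  53] [26 -8 52]
```

Emit:
arm_command --rows '[{"fingers": -1, "x": 0, "y": 0, "z": 0, "ax": 0, "ay": 0, "az": 0}]'

```text
clock: 5.35
tcp_pos: [0.4349, 0.2306, 0.151]
orientation: [1.771, 2.595, 0.0]
contact_force: [-0.8, -0.0, -0.7]
grip_width: -0.0001
gripper_force: 0.0
```

The depth readings show the fingertips about 20 mm behind the reported TCP, at z≈0.172 and still above the bar. So the real grasp point is about 41 mm behind the reported TCP. I'll open, go lower in small steps watching the force, and grip again.

Emit:
arm_command --rows '[{"fingers": 0.2, "x": 0, "y": 0, "z": 0, "ax": 0, "ay": 0, "az": 0}, {"fingers": 0.2, "x": 0, "y": 0, "z": 0, "ax": 0, "ay": 0, "az": 0}, {"fingers": 0.2, "x": 0, "y": 0, "z": 0, "ax": 0, "ay": 0, "az": 0}, {"fingers": 0.2, "x": 0, "y": 0, "z": 0.007, "ax": 0, "ay": 0, "az": 0}, {"fingers": 0.2, "x": 0, "y": 0, "z": 0.007, "ax": 0, "ay": 0, "az": 0}, {"fingers": 0.2, "x": 0, "y": 0, "z": 0.007, "ax": 0, "ay": 0, "az": 0}]'

```text
clock: 5.85
tcp_pos: [0.4347, 0.2304, 0.129]
orientation: [-1.771, -2.594, 0.001]
contact_force: [-1.1, 0.0, 0.2]
grip_width: 0.051
gripper_force: 0.0
```

Emit:
arm_command --rows '[{"fingers": 0.2, "x": 0, "y": 0, "z": 0.007, "ax": 0, "ay": 0, "az": 0}, {"fingers": 0.2, "x": 0, "y": 0, "z": 0.007, "ax": 0, "ay": 0, "az": 0}, {"fingers": 0.2, "x": 0, "y": 0, "z": 0.006, "ax": 0, "ay": 0, "az": 0}, {"fingers": 0.2, "x": 0, "y": 0, "z": 0, "ax": 0, "ay": 0, "az": 0}]'

```text
clock: 6.18
tcp_pos: [0.4341, 0.23, 0.1084]
orientation: [-1.77, -2.594, 0.003]
contact_force: [0.3, 0.7, -0.1]
grip_width: 0.0512
gripper_force: 0.0
```

Emit:
arm_command --rows '[{"fingers": -1, "x": 0, "y": 0, "z": 0, "ax": 0, "ay": 0, "az": 0}, {"fingers": -1, "x": 0, "y": 0, "z": 0, "ax": 0, "ay": 0, "az": 0}, {"fingers": -1, "x": 0, "y": 0, "z": 0, "ax": 0, "ay": 0, "az": 0}, {"fingers": -1, "x": 0, "y": 0, "z": 0, "ax": 0, "ay": 0, "az": 0}, {"fingers": -1, "x": 0, "y": 0, "z": 0, "ax": 0, "ay": 0, "az": 0}]' --grip_force 50

```text
clock: 6.6
tcp_pos: [0.4353, 0.2308, 0.1104]
orientation: [1.771, 2.594, 0.001]
contact_force: [-0.0, -0.2, 1.9]
grip_width: 0.0134
gripper_force: 48.9
```

Emit:
arm_command --rows '[{"fingers": -1, "x": 0, "y": 0, "z": -0.01, "ax": 0, "ay": 0, "az": 0}, {"fingers": -1, "x": 0, "y": 0, "z": -0.02, "ax": 0, "ay": 0, "az": 0}, {"fingers": -1, "x": 0, "y": 0, "z": -0.03, "ax": 0, "ay": 0, "az": 0}, {"fingers": -1, "x": 0, "y": 0, "z": -0.04, "ax": 0, "ay": 0, "az": 0}, {"fingers": -1, "x": 0, "y": 0, "z": -0.04, "ax": 0, "ay": 0, "az": 0}, {"fingers": -1, "x": 0, "y": 0, "z": -0.04, "ax": 0, "ay": 0, "az": 0}, {"fingers": -1, "x": 0, "y": 0, "z": 0, "ax": 0, "ay": 0, "az": 0}, {"fingers": -1, "x": 0, "y": 0, "z": 0, "ax": 0, "ay": 0, "az": 0}]'

```text
clock: 7.27
tcp_pos: [0.4357, 0.2313, 0.2925]
orientation: [1.77, 2.592, 0.006]
contact_force: [-0.6, 0.1, -3.1]
grip_width: 0.0129
gripper_force: 49.4
```

```bash
cat >> h.py <<'E'
def heldpin(f,p,R,zt):
    # bar top in wrist frame, plane tool z=zt
    P=pts(f);L=(P-p)@R;hsv=cv2.cvtColor(f['frame'],cv2.COLOR_RGB2HSV)
    q=(hsv[...,1]<50)&(hsv[...,2]>90)&(abs(L[...,2]-zt)<.008)&(abs(L[...,1])<.02)&(abs(L[...,0])<.05)
    return q,L
E
python3 - <<'E'
from h import *
o,p,R=tool();print(o['clock'],p,yaw(R),o['joints'].round(2),o['contact_force'])
f=cap('wrist');q,L=heldpin(f,p,R,-.05)
print(q.sum(),np.percentile(L[q],[1,50,99],axis=0).round(4))
s=cap('side');P=pts(s);Ls=(P-p)@R;hsv=cv2.cvtColor(s['frame'],cv2.COLOR_RGB2HSV)
q=(hsv[...,1]<50)&(hsv[...,2]>110)&(abs(Ls[...,0])<.05)&(abs(Ls[...,1])<.03)&(Ls[...,2]>-.07)&(Ls[...,2]<.15)
for a,b in [(-.06,-.05),(-.05,-.04),(-.04,-.03),(-.03,-.02),(-.02,-.01),(-.01,0),(0,.01),(.02,.04),(.04,.06),(.06,.08),(.08,.10),(.10,.12)]:
    m=q&(Ls[...,2]>a)&(Ls[...,2]<b)
    if m.sum()>2: print(a,m.sum(),np.percentile(Ls[m][:,:2],[3,50,97],axis=0).round(4).tolist())
a=cv2.resize(f['frame'][100:400,130:430],(400,400));v,u=np.nonzero(q);c=(int(np.median(v)),int(np.median(u)));print(c)
b=cv2.resize(s['frame'][max(c[0]-60,0):c[0]+60,c[1]-60:c[1]+60],(400,400),interpolation=2)
cv2.imwrite('pics/w4.png',np.hstack([a,b])[:,:,::-1])
E
```

```text
7.2667 [0.43569811 0.23127118 0.2925026 ] 111.33899741454837 [ 0.1   0.18 -0.8   1.84  0.14  1.17 -0.37] [-0.6023182   0.1031033  -3.06508692]
4914 [[-0.0253 -0.0124 -0.0525]
 [ 0.0097 -0.0004 -0.048 ]
 [ 0.0322  0.0113 -0.0429]]
-0.05 173 [[-0.0225, -0.01], [0.0099, 0.0006], [0.0318, 0.0118]]
-0.04 57 [[0.0078, -0.0116], [0.0293, -0.0013], [0.0326, 0.0138]]
-0.03 46 [[0.0064, -0.0115], [0.0129, -0.0], [0.0318, 0.0148]]
-0.02 17 [[0.0053, -0.0121], [0.0104, -0.0078], [0.0116, 0.0138]]
-0.01 7 [[0.0014, -0.005], [0.0053, -0.0033], [0.0064, 0.0001]]
0 44 [[0.0029, -0.0048], [0.0078, -0.0001], [0.0192, 0.0044]]
0.02 32 [[0.0034, -0.0047], [0.0059, -0.0009], [0.0091, 0.0052]]
0.04 46 [[0.0034, -0.0042], [0.0064, 0.0003], [0.0096, 0.0057]]
0.06 38 [[0.0032, -0.0053], [0.0065, -0.0], [0.009, 0.0041]]
0.08 29 [[0.0035, -0.0054], [0.0066, 0.0], [0.0087, 0.0045]]
(220, 269)
```

View pics/w4.png

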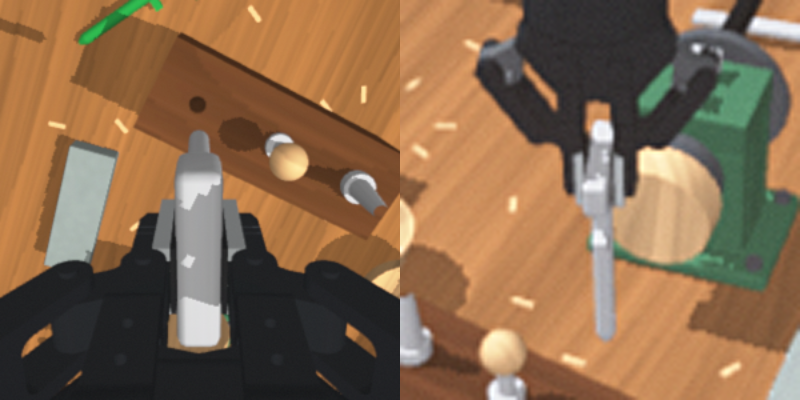

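Pin is held, straight, with its axis about 3 mm to tool +x of the TCP (bar in the left panel at (200,250)). I'll carry it over the bush and turn it by 75.8°.

Emit:
arm_command --rows '[{"fingers": -1, "x": -0.032, "y": -0.0034, "z": 0, "ax": 0, "ay": 0, "az": 0}, {"fingers": -1, "x": -0.032, "y": -0.0034, "z": 0, "ax": 0, "ay": 0, "az": 0}, {"fingers": -1, "x": -0.032, "y": -0.0034, "z": 0, "ax": 0, "ay": 0, "az": 0}, {"fingers": -1, "x": -0.032, "y": -0.0034, "z": 0, "ax": 0, "ay": 0, "az": 0}, {"fingers": -1, "x": -0.032, "y": -0.0034, "z": 0, "ax": 0, "ay": 0, "az": 0}, {"fingers": -1, "x": -0.032, "y": -0.0034, "z": 0, "ax": 0, "ay": 0, "az": 0}, {"fingers": -1, "x": -0.032, "y": -0.0034, "z": 0, "ax": 0, "ay": 0, "az": 0}, {"fingers": -1, "x": -0.032, "y": -0.0034, "z": 0, "ax": 0, "ay": 0, "az": 0}, {"fingers": -1, "x": -0.032, "y": -0.0034, "z": 0, "ax": 0, "ay": 0, "az": 0}, {"fingers": -1, "x": -0.03, "y": -0.003, "z": 0, "ax": 0, "ay": 0, "az": 0}]'

```text
clock: 8.2
tcp_pos: [0.5182, -0.0798, 0.2876]
orientation: [-1.77, -2.591, 0.003]
contact_force: [0.3, -0.7, -2.9]
grip_width: 0.0132
gripper_force: 49.4
```

Emit:
arm_command --rows '[{"fingers": -1, "x": 0, "y": 0, "z": 0, "ax": 0, "ay": 0, "az": -7}, {"fingers": -1, "x": 0, "y": 0, "z": 0, "ax": 0, "ay": 0, "az": -7}, {"fingers": -1, "x": 0, "y": 0, "z": 0, "ax": 0, "ay": 0, "az": -7}, {"fingers": -1, "x": 0, "y": 0, "z": 0, "ax": 0, "ay": 0, "az": -7}, {"fingers": -1, "x": 0, "y": 0, "z": 0, "ax": 0, "ay": 0, "az": -7}, {"fingers": -1, "x": 0, "y": 0, "z": 0, "ax": 0, "ay": 0, "az": -7}, {"fingers": -1, "x": 0, "y": 0, "z": 0, "ax": 0, "ay": 0, "az": -7}, {"fingers": -1, "x": 0, "y": 0, "z": 0, "ax": 0, "ay": 0, "az": -7}, {"fingers": -1, "x": 0, "y": 0, "z": 0, "ax": 0, "ay": 0, "az": -7}, {"fingers": -1, "x": 0, "y": 0, "z": 0, "ax": 0, "ay": 0, "az": -7}]'

```text
clock: 9.03
tcp_pos: [0.5179, -0.0778, 0.2876]
orientation: [0.047, -3.137, -0.002]
contact_force: [1.7, 0.1, -2.1]
grip_width: 0.0137
gripper_force: 49.4
```

Emit:
arm_command --rows '[{"fingers": -1, "x": 0, "y": 0, "z": 0, "ax": 0, "ay": 0, "az": -5.8}, {"fingers": -1, "x": 0, "y": 0, "z": 0, "ax": 0, "ay": 0, "az": 0}, {"fingers": -1, "x": 0, "y": 0, "z": 0, "ax": 0, "ay": 0, "az": 0}, {"fingers": -1, "x": 0, "y": 0, "z": 0, "ax": 0, "ay": 0, "az": 0}]'

```text
clock: 9.37
tcp_pos: [0.5187, -0.0778, 0.2888]
orientation: [0.191, -3.134, -0.001]
contact_force: [-0.1, 0.6, -2.7]
grip_width: 0.0134
gripper_force: 49.4
```

Run:
```python
from h import *
o,p,R=tool();print(o['clock'],p,yaw(R),o['joints'].round(2),o['contact_force'],'axis xyz',R.T.round(4).tolist())
t=np.array([.520,-.0768,p[2]]);print('shift',move(t-p,R).round(4))
f=cap('wrist');P=pts(f);hsv=cv2.cvtColor(f['frame'],cv2.COLOR_RGB2HSV)
q,L=heldpin(f,p,R,-.05);print(np.percentile(L[q],[1,50,99],axis=0).round(4).tolist())
q=(hsv[...,1]<60)&(hsv[...,2]>120)&(P[...,2]>.156)&(P[...,2]<.172)&(np.hypot(P[...,0]-.517,P[...,1]+.077)<.06)
k,lab,st,ce=cv2.connectedComponentsWithStats(q.astype(np.uint8))
for i in range(1,k):
    if st[i,4]>30: print('claw',ce[i],st[i],rayz(f,ce[i],.166))
g=(hsv[...,0]>60)&(hsv[...,0]<90)&(hsv[...,1]>80)&(abs(P[...,2]-.148)<.006)&(np.hypot(P[...,0]-.517,P[...,1]+.077)<.08)
g2=cv2.morphologyEx(g.astype(np.uint8),cv2.MORPH_CLOSE,np.ones((15,15)))
v,u=np.nonzero(g2);w=rayz(f,np.c_[u,v],.148);print('green',cv2.minAreaRect((w[:,:2]*1000).astype(np.float32)))
cv2.imwrite('pics/w5.png',f['frame'][:,:,::-1])
```

```text
9.3667 [ 0.51873929 -0.07784398  0.28882088] -173.01123981941473 [ 0.68  0.24 -0.76  1.78  0.18  1.19  1.56] [-0.10491537  0.62386967 -2.70966385] axis xyz [[-0.9926, -0.1217, 0.002], [-0.1217, 0.9926, 0.0008], [-0.0021, 0.0006, -1.0]]
shift [-0.0014  0.0009 -0.    ]
[[-0.0251, -0.0114, -0.0525], [0.0098, 0.0004, -0.048], [0.0325, 0.012, -0.0428]]
claw [258.78252033 194.46747967] [248 182  23  26 492] [[ 0.51898203 -0.09573326  0.166     ]]
claw [299.20286885 194.55327869] [288 182  22  26 488] [[ 0.51455656 -0.05907277  0.166     ]]
claw [219.53030303 201.68181818] [215 192   9  25 132] [[ 0.53019508 -0.13084434  0.166     ]]
green ((517.1929321289062, -77.346435546875), (99.32270812988281, 75.71536254882812), 7.077547550201416)
```

View pics/w5.png

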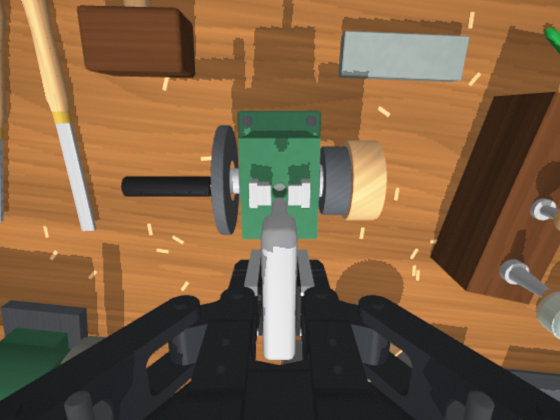

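The two rotated wrist views agree on the bush at (0.517,-0.0773). The bore shows at (279,188), just beyond the pin's end. I'll correct by 2 mm and lower.

Emit:
arm_command --rows '[{"fingers": -1, "x": -0.0017, "y": 0.0006, "z": 0.01, "ax": 0, "ay": 0, "az": 0}, {"fingers": -1, "x": 0, "y": 0, "z": 0.01, "ax": 0, "ay": 0, "az": 0}, {"fingers": -1, "x": 0, "y": 0, "z": 0.01, "ax": 0, "ay": 0, "az": 0}, {"fingers": -1, "x": 0, "y": 0, "z": 0.007, "ax": 0, "ay": 0, "az": 0}, {"fingers": -1, "x": 0, "y": 0, "z": 0, "ax": 0, "ay": 0, "az": 0}, {"fingers": -1, "x": 0, "y": 0, "z": 0, "ax": 0, "ay": 0, "az": 0}]'

```text
clock: 9.92
tcp_pos: [0.5206, -0.077, 0.2522]
orientation: [0.196, -3.134, -0.001]
contact_force: [-0.2, -0.0, -2.1]
grip_width: 0.0134
gripper_force: 49.4
```

Emit:
arm_command --rows '[{"fingers": -1, "x": 0, "y": 0, "z": 0.004, "ax": 0, "ay": 0, "az": 0}, {"fingers": -1, "x": 0, "y": 0, "z": 0.004, "ax": 0, "ay": 0, "az": 0}, {"fingers": -1, "x": 0, "y": 0, "z": 0.004, "ax": 0, "ay": 0, "az": 0}, {"fingers": -1, "x": 0, "y": 0, "z": 0.003, "ax": 0, "ay": 0, "az": 0}, {"fingers": -1, "x": 0, "y": 0, "z": 0, "ax": 0, "ay": 0, "az": 0}]'

```text
clock: 10.33
tcp_pos: [0.5205, -0.0771, 0.2372]
orientation: [0.196, -3.134, -0.0]
contact_force: [0.1, 0.1, -2.4]
grip_width: 0.0131
gripper_force: 49.4
```

Emit:
arm_command --rows '[{"fingers": -1, "x": 0, "y": 0, "z": 0.005, "ax": 0, "ay": 0, "az": 0}, {"fingers": -1, "x": 0, "y": 0, "z": 0.005, "ax": 0, "ay": 0, "az": 0}, {"fingers": -1, "x": 0, "y": 0, "z": 0.004, "ax": 0, "ay": 0, "az": 0}, {"fingers": -1, "x": 0, "y": 0, "z": 0.002, "ax": 0, "ay": 0, "az": 0}, {"fingers": -1, "x": 0, "y": 0, "z": 0, "ax": 0, "ay": 0, "az": 0}]'

```text
clock: 10.75
tcp_pos: [0.5208, -0.077, 0.2213]
orientation: [0.196, -3.135, -0.001]
contact_force: [-0.2, 0.5, -2.5]
grip_width: 0.0135
gripper_force: 49.5
```

Emit:
arm_command --rows '[{"fingers": -1, "x": 0, "y": 0, "z": 0.002, "ax": 0, "ay": 0, "az": 0}, {"fingers": -1, "x": 0, "y": 0, "z": 0.002, "ax": 0, "ay": 0, "az": 0}, {"fingers": -1, "x": 0, "y": 0, "z": 0.002, "ax": 0, "ay": 0, "az": 0}, {"fingers": -1, "x": 0, "y": 0, "z": 0, "ax": 0, "ay": 0, "az": 0}]'

```text
clock: 11.08
tcp_pos: [0.5209, -0.0771, 0.2155]
orientation: [0.196, -3.135, -0.0]
contact_force: [-0.9, -0.3, -2.4]
grip_width: 0.0134
gripper_force: 49.5
```

Pin is in the bush, 1 mm above the spindle. Release it, rise, and turn the tool a quarter turn for the crank.

Emit:
arm_command --rows '[{"fingers": -0.2, "x": 0, "y": 0, "z": 0, "ax": 0, "ay": 0, "az": 0}, {"fingers": -0.2, "x": 0, "y": 0, "z": 0, "ax": 0, "ay": 0, "az": 0}, {"fingers": -0.2, "x": 0, "y": 0, "z": 0, "ax": 0, "ay": 0, "az": 0}, {"fingers": -0.2, "x": 0, "y": 0, "z": 0, "ax": 0, "ay": 0, "az": 0}, {"fingers": -0.2, "x": 0, "y": 0, "z": -0.01, "ax": 0, "ay": 0, "az": 0}, {"fingers": -0.2, "x": 0, "y": 0, "z": -0.02, "ax": 0, "ay": 0, "az": 0}, {"fingers": -0.2, "x": 0, "y": 0, "z": -0.04, "ax": 0, "ay": 0, "az": 0}, {"fingers": -0.2, "x": 0, "y": 0, "z": -0.02, "ax": 0, "ay": 0, "az": 0}, {"fingers": -0.2, "x": 0, "y": 0, "z": 0, "ax": 0, "ay": 0, "az": 7}, {"fingers": -0.2, "x": 0, "y": 0, "z": 0, "ax": 0, "ay": 0, "az": 7}]'

```text
clock: 11.92
tcp_pos: [0.5223, -0.0769, 0.3088]
orientation: [0.196, 3.131, -0.001]
contact_force: [-0.1, 0.6, -0.7]
grip_width: 0.0342
gripper_force: 0.0
```

Emit:
arm_command --rows '[{"fingers": 0, "x": 0, "y": 0, "z": 0, "ax": 0, "ay": 0, "az": 7}, {"fingers": 0, "x": 0, "y": 0, "z": 0, "ax": 0, "ay": 0, "az": 7}, {"fingers": 0, "x": 0, "y": 0, "z": 0, "ax": 0, "ay": 0, "az": 7}, {"fingers": 0, "x": 0, "y": 0, "z": 0, "ax": 0, "ay": 0, "az": 7}, {"fingers": 0, "x": 0, "y": 0, "z": 0, "ax": 0, "ay": 0, "az": 7}, {"fingers": 0, "x": 0, "y": 0, "z": 0, "ax": 0, "ay": 0, "az": 7}, {"fingers": 0, "x": 0, "y": 0, "z": 0, "ax": 0, "ay": 0, "az": 7}, {"fingers": 0, "x": 0, "y": 0, "z": 0, "ax": 0, "ay": 0, "az": 7}, {"fingers": 0, "x": 0, "y": 0, "z": 0, "ax": 0, "ay": 0, "az": 7}, {"fingers": 0, "x": 0, "y": 0, "z": 0, "ax": 0, "ay": 0, "az": 7}]'

```text
clock: 12.75
tcp_pos: [0.5212, -0.0768, 0.3069]
orientation: [1.959, 2.455, 0.001]
contact_force: [0.3, -0.2, -0.6]
grip_width: 0.0426
gripper_force: 0.0
```

Emit:
arm_command --rows '[{"fingers": 0, "x": 0, "y": 0, "z": 0, "ax": 0, "ay": 0, "az": 6}, {"fingers": 0, "x": 0, "y": 0, "z": 0, "ax": 0, "ay": 0, "az": 0}, {"fingers": 0, "x": 0, "y": 0, "z": 0, "ax": 0, "ay": 0, "az": 0}]'

```text
clock: 13.0
tcp_pos: [0.5212, -0.0768, 0.3066]
orientation: [2.074, 2.359, 0.001]
contact_force: [-0.6, 0.1, -1.2]
grip_width: 0.0426
gripper_force: 0.0
```

Run:
```python
from h import *
o,p,R=tool();print(o['clock'],p,yaw(R),o['joints'].round(2),o['contact_force'])
f=cap('wrist');P=pts(f);hsv=cv2.cvtColor(f['frame'],cv2.COLOR_RGB2HSV)
q=(hsv[...,1]<60)&(hsv[...,2]>90)&(P[...,2]>.235)&(P[...,2]<.275)&(np.hypot(P[...,0]-.517,P[...,1]+.077)<.05)
v,u=np.nonzero(q);w=rayz(f,np.c_[u,v],.262);print('pin top',q.sum(),np.median(P[q],0),cv2.minAreaRect((w[:,:2]*1000).astype(np.float32)) if q.sum() else '')
yb=np.array([-.1236,.9923]);xb=np.array([.9923,.1236])
g=np.array([.517,-.0773])-.130*yb-.0034*xb
t=np.r_[g,.230];print(t,'shift',move(t-p,R).round(4))
```

```text
13.0 [ 0.52120214 -0.07684791  0.30662711] 97.35275142301796 [ 0.5   0.2  -0.55  1.76  0.11  1.21  0.05] [-0.5968338   0.05087908 -1.23224584]
pin top 2215 [ 0.51865398 -0.07443205  0.26189285] ((518.3991088867188, -73.74906921386719), (58.64252853393555, 19.299095153808594), 7.358741283416748)
[ 0.52969418 -0.20671924  0.23      ] shift [-0.1299 -0.0083  0.0767]
```

The pin stands on the spindle (top at z=0.262). Now I'll go over to the crank and down onto its grip.

Emit:
arm_command --rows '[{"fingers": 0, "x": -0.0325, "y": -0.002, "z": 0, "ax": 0, "ay": 0, "az": 0}, {"fingers": 0, "x": -0.0325, "y": -0.002, "z": 0, "ax": 0, "ay": 0, "az": 0}, {"fingers": 0, "x": -0.0325, "y": -0.002, "z": 0, "ax": 0, "ay": 0, "az": 0}, {"fingers": 0, "x": -0.0325, "y": -0.002, "z": 0, "ax": 0, "ay": 0, "az": 0}, {"fingers": 0, "x": 0, "y": 0, "z": 0.03, "ax": 0, "ay": 0, "az": 0}, {"fingers": 0, "x": 0, "y": 0, "z": 0.03, "ax": 0, "ay": 0, "az": 0}, {"fingers": 0, "x": 0, "y": 0, "z": 0.03, "ax": 0, "ay": 0, "az": 0}, {"fingers": 0, "x": 0, "y": 0, "z": 0.03, "ax": 0, "ay": 0, "az": 0}]'

```text
clock: 13.72
tcp_pos: [0.5293, -0.2074, 0.185]
orientation: [2.075, 2.357, 0.001]
contact_force: [-0.1, 0.5, 0.1]
grip_width: 0.0424
gripper_force: 0.0
```

Emit:
arm_command --rows '[{"fingers": 0, "x": 0, "y": 0, "z": 0.02, "ax": 0, "ay": 0, "az": 0}, {"fingers": 0, "x": 0, "y": 0, "z": 0.02, "ax": 0, "ay": 0, "az": 0}, {"fingers": 0, "x": 0, "y": 0, "z": 0.02, "ax": 0, "ay": 0, "az": 0}, {"fingers": 0, "x": 0, "y": 0, "z": 0.02, "ax": 0, "ay": 0, "az": 0}, {"fingers": 0, "x": 0, "y": 0, "z": 0, "ax": 0, "ay": 0, "az": 0}, {"fingers": 0, "x": 0, "y": 0, "z": 0, "ax": 0, "ay": 0, "az": 0}]'

```text
clock: 14.22
tcp_pos: [0.5288, -0.2068, 0.1055]
orientation: [-2.075, -2.356, 0.001]
contact_force: [-0.0, 0.4, 0.0]
grip_width: 0.0429
gripper_force: 0.0
```

Emit:
arm_command --rows '[{"fingers": -1, "x": 0, "y": 0, "z": 0, "ax": 0, "ay": 0, "az": 0}, {"fingers": -1, "x": 0, "y": 0, "z": 0, "ax": 0, "ay": 0, "az": 0}, {"fingers": -1, "x": 0, "y": 0, "z": 0, "ax": 0, "ay": 0, "az": 0}, {"fingers": -1, "x": 0, "y": 0, "z": 0, "ax": 0, "ay": 0, "az": 0}]' --grip_force 30

```text
clock: 14.55
tcp_pos: [0.5303, -0.2073, 0.1075]
orientation: [2.077, 2.354, 0.001]
contact_force: [-1.2, -0.4, 5.1]
grip_width: 0.019
gripper_force: 29.4
```

Emit:
arm_command --rows '[{"fingers": -1, "x": 0, "y": 0.00195, "z": 0, "ax": 0, "ay": 0, "az": 0}, {"fingers": -1, "x": 0, "y": 0.00195, "z": 0, "ax": 0, "ay": 0, "az": 0}, {"fingers": -1, "x": 0, "y": 0.00195, "z": 0, "ax": 0, "ay": 0, "az": 0}, {"fingers": -1, "x": 0, "y": 0.00195, "z": 0, "ax": 0, "ay": 0, "az": 0}, {"fingers": -1, "x": 0, "y": 0.0019, "z": 0.0004, "ax": 0, "ay": 0, "az": 0}, {"fingers": -1, "x": 0, "y": 0.0019, "z": 0.0004, "ax": 0, "ay": 0, "az": 0}, {"fingers": -1, "x": 0, "y": 0.0019, "z": 0.0004, "ax": 0, "ay": 0, "az": 0}, {"fingers": -1, "x": 0, "y": 0.0019, "z": 0.0004, "ax": 0, "ay": 0, "az": 0}]'

```text
clock: 15.22
tcp_pos: [0.5458, -0.2054, 0.1061]
orientation: [2.077, 2.354, 0.001]
contact_force: [-1.8, -0.2, 7.1]
grip_width: 0.0189
gripper_force: 29.7
```

Emit:
arm_command --rows '[{"fingers": -1, "x": 0, "y": 0.0018, "z": 0.0007, "ax": 0, "ay": 0, "az": 0}, {"fingers": -1, "x": 0, "y": 0.0018, "z": 0.0007, "ax": 0, "ay": 0, "az": 0}, {"fingers": -1, "x": 0, "y": 0.0018, "z": 0.0007, "ax": 0, "ay": 0, "az": 0}, {"fingers": -1, "x": 0, "y": 0.0018, "z": 0.0007, "ax": 0, "ay": 0, "az": 0}, {"fingers": -1, "x": 0, "y": 0.0017, "z": 0.001, "ax": 0, "ay": 0, "az": 0}, {"fingers": -1, "x": 0, "y": 0.0017, "z": 0.001, "ax": 0, "ay": 0, "az": 0}, {"fingers": -1, "x": 0, "y": 0.0017, "z": 0.001, "ax": 0, "ay": 0, "az": 0}, {"fingers": -1, "x": 0, "y": 0.0017, "z": 0.001, "ax": 0, "ay": 0, "az": 0}]'

```text
clock: 15.88
tcp_pos: [0.5602, -0.2037, 0.0992]
orientation: [2.076, 2.353, 0.003]
contact_force: [0.1, -0.1, 4.7]
grip_width: 0.0189
gripper_force: 29.5
```

```bash
cat > pinz.py <<'E'
from h import *
o,p,R=tool();print(o['clock'],p,o['contact_force'],o['joints'].round(2))
f=cap('top');P=pts(f);hsv=cv2.cvtColor(f['frame'],cv2.COLOR_RGB2HSV)
q=(hsv[...,1]<60)&(hsv[...,2]>90)&(P[...,2]>.18)&(P[...,2]<.28)&(np.hypot(P[...,0]-.517,P[...,1]+.077)<.04)
print('pin top z',q.sum(),np.median(P[q],0) if q.sum() else '')
E
python3 pinz.py
```

```text
15.8833 [ 0.56018123 -0.20366735  0.09921097] [ 0.12544191 -0.11278925  4.73945957] [ 0.56  0.51 -0.42  1.83  0.27  0.85  0.14]
pin top z 122 [ 0.50851086 -0.08059367  0.26207052]
```

Emit:
arm_command --rows '[{"fingers": -1, "x": 0, "y": 0.0015, "z": 0.0013, "ax": 0, "ay": 0, "az": 0}, {"fingers": -1, "x": 0, "y": 0.0015, "z": 0.0013, "ax": 0, "ay": 0, "az": 0}, {"fingers": -1, "x": 0, "y": 0.0015, "z": 0.0013, "ax": 0, "ay": 0, "az": 0}, {"fingers": -1, "x": 0, "y": 0.0015, "z": 0.0013, "ax": 0, "ay": 0, "az": 0}, {"fingers": -1, "x": 0, "y": 0.0012, "z": 0.0015, "ax": 0, "ay": 0, "az": 0}, {"fingers": -1, "x": 0, "y": 0.0012, "z": 0.0015, "ax": 0, "ay": 0, "az": 0}, {"fingers": -1, "x": 0, "y": 0.0012, "z": 0.0015, "ax": 0, "ay": 0, "az": 0}, {"fingers": -1, "x": 0, "y": 0.0012, "z": 0.0015, "ax": 0, "ay": 0, "az": 0}]'

```text
clock: 16.6
tcp_pos: [0.5712, -0.2023, 0.0877]
orientation: [2.076, 2.353, 0.004]
contact_force: [3.1, -0.5, 5.5]
grip_width: 0.0193
gripper_force: 29.5
```

```bash
python3 pinz.py
```

```text
16.6 [ 0.57123298 -0.20225678  0.08766251] [ 3.12649362 -0.47113158  5.51333656] [ 0.54  0.54 -0.41  1.82  0.28  0.84  0.13]
pin top z 119 [ 0.51692849 -0.07836883  0.25323698]
```

The pin top has dropped 9 mm, so its cone is entering the hole. I'll go on slowly.

Emit:
arm_command --rows '[{"fingers": -1, "x": 0, "y": 0.0009, "z": 0.0017, "ax": 0, "ay": 0, "az": 0}, {"fingers": -1, "x": 0, "y": 0.0009, "z": 0.0017, "ax": 0, "ay": 0, "az": 0}]'

```text
clock: 16.82
tcp_pos: [0.5732, -0.202, 0.0842]
orientation: [2.076, 2.353, 0.004]
contact_force: [4.8, -0.4, 5.4]
grip_width: 0.0192
gripper_force: 29.6
```

```bash
python3 pinz.py
```

```text
16.8167 [ 0.5732315  -0.20200937  0.08418165] [ 4.76678598 -0.35497174  5.39959658] [ 0.54  0.55 -0.41  1.81  0.28  0.83  0.12]
pin top z 111 [ 0.51620785 -0.07731295  0.2229484 ]
```

Pin top is now at z=0.223 (head 64 mm above the bush), so it has dropped onto its seat. Release the crank, rise, and go back over the pin.

Emit:
arm_command --rows '[{"fingers": 0.1, "x": 0, "y": 0, "z": 0, "ax": 0, "ay": 0, "az": 0}, {"fingers": 0.1, "x": 0, "y": 0, "z": 0, "ax": 0, "ay": 0, "az": 0}, {"fingers": 0.1, "x": 0, "y": 0, "z": 0, "ax": 0, "ay": 0, "az": 0}, {"fingers": 0.1, "x": 0, "y": 0, "z": -0.02, "ax": 0, "ay": 0, "az": 0}, {"fingers": 0.1, "x": 0, "y": 0, "z": -0.035, "ax": 0, "ay": 0, "az": 0}, {"fingers": 0.1, "x": 0, "y": 0, "z": -0.035, "ax": 0, "ay": 0, "az": 0}, {"fingers": 0.1, "x": 0, "y": 0, "z": -0.035, "ax": 0, "ay": 0, "az": 0}, {"fingers": 0.1, "x": 0, "y": 0, "z": -0.035, "ax": 0, "ay": 0, "az": 0}, {"fingers": 0.1, "x": 0, "y": 0, "z": -0.035, "ax": 0, "ay": 0, "az": 0}, {"fingers": 0.1, "x": 0.033, "y": -0.009, "z": 0, "ax": 0, "ay": 0, "az": 0}]'

```text
clock: 17.7
tcp_pos: [0.5614, -0.177, 0.2844]
orientation: [2.082, 2.338, 0.004]
contact_force: [1.4, -0.2, 0.8]
grip_width: 0.0469
gripper_force: 0.0
```

Emit:
arm_command --rows '[{"fingers": 0.1, "x": 0.033, "y": -0.009, "z": 0, "ax": 0, "ay": 0, "az": 0}, {"fingers": 0.1, "x": 0.033, "y": -0.009, "z": 0, "ax": 0, "ay": 0, "az": 0}, {"fingers": 0.1, "x": 0.032, "y": -0.009, "z": 0, "ax": 0, "ay": 0, "az": 0}, {"fingers": 0.1, "x": 0, "y": 0, "z": 0, "ax": 0, "ay": 0, "az": -7}, {"fingers": 0.1, "x": 0, "y": 0, "z": 0, "ax": 0, "ay": 0, "az": -7}, {"fingers": 0.1, "x": 0, "y": 0, "z": 0, "ax": 0, "ay": 0, "az": -7}, {"fingers": 0.1, "x": 0, "y": 0, "z": 0, "ax": 0, "ay": 0, "az": -7}, {"fingers": 0.1, "x": 0, "y": 0, "z": 0, "ax": 0, "ay": 0, "az": -7}, {"fingers": 0.1, "x": 0, "y": 0, "z": 0, "ax": 0, "ay": 0, "az": -7}, {"fingers": 0.1, "x": 0, "y": 0, "z": 0, "ax": 0, "ay": 0, "az": -7}]'

```text
clock: 18.53
tcp_pos: [0.5177, -0.0764, 0.2771]
orientation: [-0.905, -3.006, 0.001]
contact_force: [0.1, -0.8, -0.6]
grip_width: 0.0472
gripper_force: 0.0
```

Emit:
arm_command --rows '[{"fingers": 0.1, "x": 0, "y": 0, "z": 0, "ax": 0, "ay": 0, "az": -7}, {"fingers": 0.1, "x": 0, "y": 0, "z": 0, "ax": 0, "ay": 0, "az": -7}, {"fingers": 0.1, "x": 0, "y": 0, "z": 0, "ax": 0, "ay": 0, "az": -7}, {"fingers": 0.1, "x": 0, "y": 0, "z": 0, "ax": 0, "ay": 0, "az": -7}, {"fingers": 0.1, "x": 0, "y": 0, "z": 0, "ax": 0, "ay": 0, "az": -7}, {"fingers": 0.1, "x": 0, "y": 0, "z": 0, "ax": 0, "ay": 0, "az": -6}, {"fingers": 0.1, "x": 0, "y": 0, "z": 0, "ax": 0, "ay": 0, "az": 0}, {"fingers": 0.1, "x": 0, "y": 0, "z": 0, "ax": 0, "ay": 0, "az": 0}]'

```text
clock: 19.2
tcp_pos: [0.5181, -0.0765, 0.2773]
orientation: [0.19, -3.134, -0.0]
contact_force: [-0.3, -0.1, 0.1]
grip_width: 0.0472
gripper_force: 0.0
```

Run:
```python
from h import *
o,p,R=tool();print(o['clock'],p,yaw(R),o['joints'].round(2),o['contact_force'])
f=cap('wrist');P=pts(f);hsv=cv2.cvtColor(f['frame'],cv2.COLOR_RGB2HSV)
q=(hsv[...,1]<60)&(hsv[...,2]>90)&(P[...,2]>.19)&(P[...,2]<.24)&(np.hypot(P[...,0]-.517,P[...,1]+.077)<.05)
v,u=np.nonzero(q);w=rayz(f,np.c_[u,v],.222);print('pin top',q.sum(),np.median(P[q],0),cv2.minAreaRect((w[:,:2]*1000).astype(np.float32)) if q.sum() else '')
t=np.array([.517,-.0773,.178]);print('shift',move(t-p,R).round(4))
```

```text
19.2 [ 0.51814343 -0.07649941  0.27732609] -173.04446161357689 [ 0.67  0.25 -0.76  1.8   0.19  1.16  1.55] [-0.30989945 -0.07375066  0.0959824 ]
pin top 1593 [ 0.51063889 -0.07803715  0.22210777] ((512.2308349609375, -77.891357421875), (61.98776626586914, 13.778225898742676), 8.883794784545898)
shift [ 0.0011 -0.0007  0.0993]
```

Emit:
arm_command --rows '[{"fingers": 0.1, "x": 0.001, "y": -0.0007, "z": 0.02, "ax": 0, "ay": 0, "az": 0}, {"fingers": 0.1, "x": 0, "y": 0, "z": 0.02, "ax": 0, "ay": 0, "az": 0}, {"fingers": 0.1, "x": 0, "y": 0, "z": 0.02, "ax": 0, "ay": 0, "az": 0}, {"fingers": 0.1, "x": 0, "y": 0, "z": 0.02, "ax": 0, "ay": 0, "az": 0}, {"fingers": 0.1, "x": 0, "y": 0, "z": 0.015, "ax": 0, "ay": 0, "az": 0}, {"fingers": 0.1, "x": 0, "y": 0, "z": 0.007, "ax": 0, "ay": 0, "az": 0}, {"fingers": 0.1, "x": 0, "y": 0, "z": 0, "ax": 0, "ay": 0, "az": 0}]'

```text
clock: 19.83
tcp_pos: [0.5167, -0.0771, 0.1744]
orientation: [0.193, -3.132, -0.001]
contact_force: [-0.3, -0.7, 0.2]
grip_width: 0.0471
gripper_force: 0.0
```

Emit:
arm_command --rows '[{"fingers": -1, "x": 0, "y": 0, "z": 0, "ax": 0, "ay": 0, "az": 0}, {"fingers": -1, "x": 0, "y": 0, "z": 0, "ax": 0, "ay": 0, "az": 0}, {"fingers": -1, "x": 0, "y": 0, "z": 0, "ax": 0, "ay": 0, "az": 0}, {"fingers": -1, "x": 0, "y": 0, "z": 0, "ax": 0, "ay": 0, "az": 0}, {"fingers": -1, "x": 0, "y": 0, "z": 0, "ax": 0, "ay": 0, "az": 0}]' --grip_force 70

```text
clock: 20.25
tcp_pos: [0.5188, -0.0771, 0.1769]
orientation: [-0.195, 3.133, -0.001]
contact_force: [0.9, -0.0, 2.7]
grip_width: 0.013
gripper_force: 68.7
```

Run:
```python
from h import *
o,p,R=tool();print(o['clock'],p,yaw(R),o['grip_width'],o['contact_force'],o['moment'])
f=cap('wrist');q,L=heldpin(f,p,R,-.05);print(np.percentile(L[q],[1,50,99],axis=0).round(4).tolist())
```

```text
20.25 [ 0.51881612 -0.07713304  0.17692387] -172.86432850586104 0.012982747949468812 [ 9.39346766e-01 -1.88571100e-03  2.73086272e+00] [-0.03427802 -0.10347724 -0.02889172]
[[-0.0222, -0.0114, -0.0526], [0.0107, 0.0004, -0.045], [0.0342, 0.012, -0.0423]]
```

Emit:
arm_command --rows '[{"fingers": -1, "x": 0, "y": 0, "z": 0.002, "ax": 0, "ay": 0, "az": 0}, {"fingers": -1, "x": 0, "y": 0, "z": 0.002, "ax": 0, "ay": 0, "az": 0}, {"fingers": -1, "x": 0, "y": 0, "z": 0.002, "ax": 0, "ay": 0, "az": 0}, {"fingers": -1, "x": 0, "y": 0, "z": 0.002, "ax": 0, "ay": 0, "az": 0}, {"fingers": -1, "x": 0, "y": 0, "z": 0.002, "ax": 0, "ay": 0, "az": 0}, {"fingers": -1, "x": 0, "y": 0, "z": 0.002, "ax": 0, "ay": 0, "az": 0}, {"fingers": -1, "x": 0, "y": 0, "z": 0, "ax": 0, "ay": 0, "az": 0}, {"fingers": -1, "x": 0, "y": 0, "z": 0, "ax": 0, "ay": 0, "az": 0}]'

```text
clock: 20.97
tcp_pos: [0.5191, -0.0771, 0.1644]
orientation: [-0.196, 3.133, -0.0]
contact_force: [2.6, -0.8, 5.5]
grip_width: 0.0129
gripper_force: 69.3
```

```bash
cat > hz.py <<'E'
from h import *
o,p,R=tool();print(o['clock'],p,yaw(R),o['grip_width'],o['contact_force'],o['moment'].round(2))
f=cap('wrist');q,L=heldpin(f,p,R,-.048);P=pts(f);q&=(abs(L[...,1])<.006)&(L[...,0]>.012)&(L[...,0]<.03);print('bar top z',np.median(P[q][:,2]),'head above bush',np.median(P[q][:,2])-.011-.148)
f=cap('side');P=pts(f);hsv=cv2.cvtColor(f['frame'],cv2.COLOR_RGB2HSV)
q=(hsv[...,1]<50)&(hsv[...,2]>190)&(np.hypot(P[...,0]-.517,P[...,1]+.077)<.045)&(P[...,2]>.18)
print('side bar top',q.sum(),np.percentile(P[q][:,2],[50,90]) if q.sum() else '')
E
python3 hz.py
```

```text
20.9667 [ 0.51913358 -0.07711658  0.16441612] -172.84778010781937 0.012855920087284211 [ 2.6315545  -0.79103514  5.51347133] [-0.05 -0.33  0.02]
bar top z 0.2090939028338628 head above bush 0.05009390283386281
side bar top 384 [0.55991109 0.57980491]
```

Emit:
arm_command --rows '[{"fingers": -1, "x": 0, "y": 0, "z": 0.001, "ax": 0, "ay": 0, "az": 0}, {"fingers": -1, "x": 0, "y": 0, "z": 0.001, "ax": 0, "ay": 0, "az": 0}, {"fingers": -1, "x": 0, "y": 0, "z": 0.001, "ax": 0, "ay": 0, "az": 0}, {"fingers": -1, "x": 0, "y": 0, "z": 0, "ax": 0, "ay": 0, "az": 0}]'

```text
clock: 21.4
tcp_pos: [0.5195, -0.0771, 0.1635]
orientation: [-0.195, 3.133, -0.003]
contact_force: [-5.0, -0.9, 24.5]
grip_width: 0.0131
gripper_force: 72.1
```

```bash
python3 hz.py
```

```text
21.4 [ 0.51950534 -0.07710379  0.16346406] -172.86052032613355 0.013137276387654013 [-5.01033001 -0.9466916  24.48465192] [-0.06  1.27 -0.01]
bar top z 0.20825447193000607 head above bush 0.049254471930006066
side bar top 369 [0.55902884 0.57819094]
```

At the bottom: force rose to 24 N with the head at 49 mm. I'll back off 2 mm and turn clockwise.

Emit:
arm_command --rows '[{"fingers": -1, "x": 0, "y": 0, "z": -0.002, "ax": 0, "ay": 0, "az": 0}, {"fingers": -1, "x": 0, "y": -0.0003, "z": 0, "ax": 0, "ay": 0, "az": 5}, {"fingers": -1, "x": 0, "y": -0.0003, "z": 0, "ax": 0, "ay": 0, "az": 5}, {"fingers": -1, "x": 0, "y": -0.0003, "z": 0, "ax": 0, "ay": 0, "az": 5}, {"fingers": -1, "x": 0, "y": -0.0003, "z": 0, "ax": 0, "ay": 0, "az": 5}, {"fingers": -1, "x": 0, "y": -0.0003, "z": 0, "ax": 0, "ay": 0, "az": 5}, {"fingers": -1, "x": 0, "y": -0.0003, "z": 0, "ax": 0, "ay": 0, "az": 5}]'

```text
clock: 22.08
tcp_pos: [0.5191, -0.0785, 0.1638]
orientation: [0.628, 3.076, 0.001]
contact_force: [0.9, -0.8, 8.6]
grip_width: 0.0131
gripper_force: 69.6
```

Turning freely at 30°. Continue.

Emit:
arm_command --rows '[{"fingers": -1, "x": 0, "y": -0.0003, "z": 0, "ax": 0, "ay": 0, "az": 5}, {"fingers": -1, "x": 0, "y": -0.0003, "z": 0, "ax": 0, "ay": 0, "az": 5}, {"fingers": -1, "x": 0, "y": -0.0003, "z": 0, "ax": 0, "ay": 0, "az": 5}, {"fingers": -1, "x": 0, "y": -0.0003, "z": 0, "ax": 0, "ay": 0, "az": 5}, {"fingers": -1, "x": 0, "y": -0.0003, "z": 0, "ax": 0, "ay": 0, "az": 5}, {"fingers": -1, "x": 0, "y": -0.0003, "z": 0, "ax": 0, "ay": 0, "az": 5}, {"fingers": -1, "x": 0, "y": -0.0003, "z": 0, "ax": 0, "ay": 0, "az": 5}]'

```text
clock: 22.67
tcp_pos: [0.5182, -0.0797, 0.1639]
orientation: [1.523, 2.744, 0.004]
contact_force: [2.1, 2.3, 7.2]
grip_width: 0.0131
gripper_force: 69.5
```

Emit:
arm_command --rows '[{"fingers": -1, "x": 0, "y": -0.0003, "z": 0, "ax": 0, "ay": 0, "az": 5}, {"fingers": -1, "x": 0, "y": -0.0003, "z": 0, "ax": 0, "ay": 0, "az": 5}, {"fingers": -1, "x": 0, "y": -0.0003, "z": 0, "ax": 0, "ay": 0, "az": 5}, {"fingers": -1, "x": 0, "y": -0.0003, "z": 0, "ax": 0, "ay": 0, "az": 5}, {"fingers": -1, "x": 0, "y": -0.0003, "z": 0, "ax": 0, "ay": 0, "az": 4}, {"fingers": -1, "x": 0, "y": 0, "z": 0, "ax": 0, "ay": 0, "az": 0}]'

```text
clock: 23.17
tcp_pos: [0.5172, -0.08, 0.164]
orientation: [2.06, 2.369, 0.005]
contact_force: [2.6, 1.5, 7.3]
grip_width: 0.0127
gripper_force: 69.4
```

```bash
python3 hz.py
```

```text
23.1667 [ 0.51715341 -0.07999478  0.16402305] 97.9774663332165 0.012669181038360842 [2.63327269 1.51976216 7.31290362] [ 0.58 -0.6   0.04]
bar top z 0.208737784821802 head above bush 0.049737784821801995
side bar top 271 [0.55942778 0.5810945 ]
```

Emit:
arm_command --rows '[{"fingers": -1, "x": 0, "y": 0, "z": -0.0015, "ax": 0, "ay": 0, "az": 0}, {"fingers": -1, "x": 0, "y": 0, "z": -0.0015, "ax": 0, "ay": 0, "az": 0}, {"fingers": 0.1, "x": 0, "y": 0, "z": 0, "ax": 0, "ay": 0, "az": 0}, {"fingers": 0.1, "x": 0, "y": 0, "z": 0, "ax": 0, "ay": 0, "az": 0}, {"fingers": 0.1, "x": 0, "y": 0, "z": 0, "ax": 0, "ay": 0, "az": 0}, {"fingers": 0.1, "x": 0, "y": 0, "z": 0, "ax": 0, "ay": 0, "az": 0}, {"fingers": 0.1, "x": 0, "y": 0, "z": -0.02, "ax": 0, "ay": 0, "az": 0}, {"fingers": 0.1, "x": 0, "y": 0, "z": -0.04, "ax": 0, "ay": 0, "az": 0}, {"fingers": 0.1, "x": 0, "y": 0, "z": -0.04, "ax": 0, "ay": 0, "az": 0}, {"fingers": 0.1, "x": 0, "y": 0, "z": 0, "ax": 0, "ay": 0, "az": 0}]'

```text
clock: 24.1
tcp_pos: [0.5189, -0.0812, 0.2731]
orientation: [2.052, 2.366, 0.009]
contact_force: [1.9, 0.6, 0.2]
grip_width: 0.047
gripper_force: 0.0
```

Run:
```python
from h import *
o,p,R=tool();print(o['clock'],p,yaw(R),o['contact_force'])
f=cap('wrist');P=pts(f);hsv=cv2.cvtColor(f['frame'],cv2.COLOR_RGB2HSV)
q=(hsv[...,1]<60)&(hsv[...,2]>90)&(P[...,2]>.19)&(P[...,2]<.24)&(np.hypot(P[...,0]-.517,P[...,1]+.077)<.05)
m=np.median(P[q],0);v,u=np.nonzero(q&(abs(P[...,2]-m[2])<.004));w=rayz(f,np.c_[u,v],m[2]);print('pin top',q.sum(),m,cv2.minAreaRect((w[:,:2]*1000).astype(np.float32)),'head above bush',m[2]-.159)
cv2.imwrite('pics/w6.png',f['frame'][:,:,::-1])
```

```text
24.1 [ 0.51887263 -0.08120358  0.27306247] 98.1326931356869 [1.91564635 0.58977797 0.15397726]
pin top 1535 [ 0.51498979 -0.07271857  0.21197572] ((515.2686157226562, -74.81964874267578), (13.443159103393555, 58.86967849731445), 8.056727409362793) head above bush 0.05297571987019273
```

View pics/w6.png

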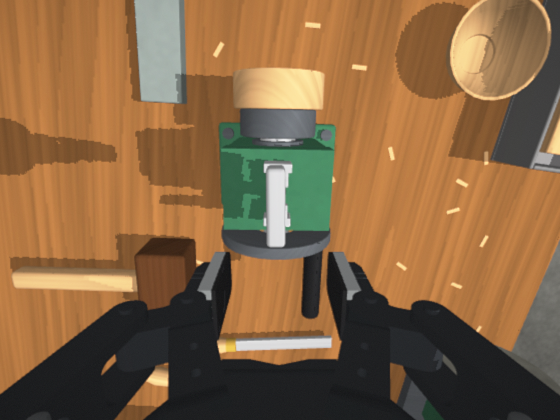

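The picture shows the T-handle along the spindle at (276,205), lugs under the claws, head 53 mm above the bush and about 3 mm off its axis. The gripper is clear, so I'll hand in.

```bash
python3 -c "
from bench import r
print(r.hand_in())"
```

```text
the job is handed in; nothing more can be done
None
```

The spindle is locked: the pin dropped through the cross-hole, was turned a quarter turn clockwise under the claws and let go (head about 53 mm above the bush), and the job was handed in at about 24 s; the hand-in returned no verdict.

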